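# Load and clamp the jars of a bench mill

## Task

Get the bench mill ready to run: first push its red stop button fully down so that it cannot start, then put every grinding jar that stands on the bench upright into a pocket of the mill, one jar to a pocket. Unscrew the black knob until the lifted clamp bar can pass under it, swing the bar about its pivot bolt over the jars until its open slot is round the clamp bolt and it has dropped flat behind the low keeper lip, and screw the knob down tight on it. Last, twist the stop button clockwise until it pops up again and let go; leave the glass beaker where it stands.

Things in the scene. Friction and masses are not known exactly. Their poses are not given: they have to be found in the camera images.
- mill: white box 222 (x) x 300 (y) x 62 mm, Origin: centre of its underside on the bench; x to its back, y to its left. Front row, x=-50 mm: pivot bolt y=119, cradle pockets y=69, 23, -23, -69, clamp bolt with black knob y=-119. Back right: yellow stop box. Back left: rest (x=80, y=96, 24x81, top z=100, stop at its left end) for the open bar. Between them a cover, x 25 to 87, y -60 to 60, z to 83
- pocket_0 (a point): centre of the floor of jar pocket 0: a square hole 41 mm wide, 16 mm deep in the cradle, whose floor is the deck 62 mm above the bench and whose top face is at 78 mm; sides parallel to the mill's x and y; the pockets are 46 mm apart in a row along the mill's y
- pocket_1 (a point): centre of the floor of jar pocket 1: a square hole 41 mm wide, 16 mm deep in the cradle, whose floor is the deck 62 mm above the bench and whose top face is at 78 mm; sides parallel to the mill's x and y; the pockets are 46 mm apart in a row along the mill's y
- pocket_2 (a point): centre of the floor of jar pocket 2: a square hole 41 mm wide, 16 mm deep in the cradle, whose floor is the deck 62 mm above the bench and whose top face is at 78 mm; sides parallel to the mill's x and y; the pockets are 46 mm apart in a row along the mill's y
- pocket_3 (a point): centre of the floor of jar pocket 3: a square hole 41 mm wide, 16 mm deep in the cradle, whose floor is the deck 62 mm above the bench and whose top face is at 78 mm; sides parallel to the mill's x and y; the pockets are 46 mm apart in a row along the mill's y
- jar_0: grinding jar: steel cylinder with a blue screw lid (lid and body one rigid piece), 36 mm in diameter, 36 mm tall, 90 to 180 g; origin at the centre of its underside, z up through the lid. Standing in a pocket its lid is 20 mm above the cradle and 2 mm below the closed bar. May be absent.
- jar_1: grinding jar: steel cylinder with a blue screw lid (lid and body one rigid piece), 36 mm in diameter, 36 mm tall, 90 to 180 g; origin at the centre of its underside, z up through the lid. Standing in a pocket its lid is 20 mm above the cradle and 2 mm below the closed bar. May be absent.
- jar_2: grinding jar: steel cylinder with a blue screw lid (lid and body one rigid piece), 36 mm in diameter, 36 mm tall, 90 to 180 g; origin at the centre of its underside, z up through the lid. Standing in a pocket its lid is 20 mm above the cradle and 2 mm below the closed bar. May be absent.
- jar_3: grinding jar: steel cylinder with a blue screw lid (lid and body one rigid piece), 36 mm in diameter, 36 mm tall, 90 to 180 g; origin at the centre of its underside, z up through the lid. Standing in a pocket its lid is 20 mm above the cradle and 2 mm below the closed bar. May be absent.
- bar: aluminium clamp bar 28 wide, 5 thick, 270 mm long, 0.2 kg, loose on the pivot bolt. Origin: axis of its 10.4 mm hole, at its underside; runs to its own -y. Oriented like the mill when closed; starts 1.25 to 1.6 rad counter-clockwise of that (from above), on pivot pedestal and rest, underside 100 mm above the bench as at home. Closes clockwise. Lifts 15 mm before it meets the pivot bolt's head
- bar_grip (a point): middle of the top of the orange grip lug on the bar: 12 mm thick (across the bar), 36 mm long (along the bar), 30 mm tall above the bar, centred 119 mm from the pivot axis; this point is 35 mm above the bar's underside
- bar_slot (a point): where the clamp bolt's axis belongs in the bar's slot, at the underside of the bar, 238 mm from the pivot axis. The slot is 13 mm wide (along the bar), open at the edge that leads when the bar swings closed (the bar's -x side), and ends 6 mm past this point, so the 8 mm bolt stops the bar 1.8 mm past home
- pivot (a point): axis of the pivot bolt (8 mm shank, fixed upright, head 20 mm above this point) at the height of the top of its pedestal, 100 mm above the bench
- clamp_bolt (a point): axis of the clamp bolt (8 mm, fixed, upright) at the height of its flat seat, 100 mm above the bench; the seat is 42 mm long along the bar. Along the seat's back edge (mill's +x) stands a keeper lip 4 mm high: the bar passes over it lifted 5 to 7 mm and then drops flat on the seat, with 3.5 mm play to the lip
- knob_top (a point): centre of the top of the black clamp knob: 38 mm wide (40 over its ribs), 19 mm tall, above a steel pressure disc 24 mm wide, 4.5 mm thick; this point is 23.5 mm above the disc's underside. It rises and sinks 3 mm per rad as the knob turns
- knob (a joint): turn of the clamp knob in rad, positive counter-clockwise from above (unscrewing). Disc underside is 4.5 mm + 3 mm per rad above the seat; starts at 1.0 to 2.4, too low for the lifted bar (needs 3 or more; end stop 3.9); bears on the seated bar at 0.17; turn clockwise until it stops, about 0.1 or less. Friction 0.1 Nm, 0.3 Nm to tighten. Stays where left
- estop_top (a point): centre of the top of the red mushroom stop button, head 40 mm in diameter, rim 14 mm tall, this point 22.5 mm above the yellow box (96.5 mm above the bench) when up
- estop (a joint): how far the stop button is down in m: 0 up, 0.006 fully down. A spring detent resists with about 5 N, then it snaps down and stays down by itself
- estop_turn (a joint): twist of the stop button's head in rad, positive clockwise from above, 0 to 0.9; springs back to 0 when let go. Turned past about 0.65 while down, it rises by itself to the top
- beaker: glass beaker 52 mm wide, 70 mm tall, a bystander; origin at the centre of its underside
Things that resemble listed ones, but are neither listed nor needed, are in the scene too. What is shaped like the jar_2 but green or orange is not meant. Leave any pink look-alike of the jar_3 alone.

How it is judged:
On the way, in this order (a step that is already met when the one before it is completed fails the run):
1. the stop button is fully down (value of joint estop above 0.0045 m), for 0.2 s.
2. every jar present stands in a pocket, one to a pocket, with the stop button still down ((horizontal distance between jar_0 and pocket_0 below 0.007 m or horizontal distance between jar_0 and pocket_1 below 0.007 m or horizontal distance between jar_0 and pocket_2 below 0.007 m or horizontal distance between jar_0 and pocket_3 below 0.007 m) and z of each of jar_0, jar_1, jar_2, jar_3 in the frame of pocket_0 below 0.004 m and angle between each of jar_0, jar_1, jar_2, jar_3's own z axis and vertical below 0.12 rad and (horizontal distance between jar_1 and pocket_0 below 0.007 m or horizontal distance between jar_1 and pocket_1 below 0.007 m or horizontal distance between jar_1 and pocket_2 below 0.007 m or horizontal distance between jar_1 and pocket_3 below 0.007 m) and (horizontal distance between jar_2 and pocket_0 below 0.007 m or horizontal distance between jar_2 and pocket_1 below 0.007 m or horizontal distance between jar_2 and pocket_2 below 0.007 m or horizontal distance between jar_2 and pocket_3 below 0.007 m) and (horizontal distance between jar_3 and pocket_0 below 0.007 m or horizontal distance between jar_3 and pocket_1 below 0.007 m or horizontal distance between jar_3 and pocket_2 below 0.007 m or horizontal distance between jar_3 and pocket_3 below 0.007 m) and value of joint estop above 0.0045 m), for 0.3 s.
3. the bar lies flat on its seat with its slot round the clamp bolt, still on the pivot bolt, and the knob is screwed down and bears on it, with the stop button still down (horizontal distance between bar_slot and clamp_bolt below 0.008 m and z of bar_slot in the frame of clamp_bolt below 0.0018 m and z of bar in the frame of pivot below 0.003 m and horizontal distance between bar and pivot below 0.004 m and contact force between knob and bar above 2 N and value of joint estop above 0.0045 m), for 0.3 s.
4. the stop button has been twisted clockwise so far that it comes up (value of joint estop_turn above 0.4 rad and value of joint estop below 0.003 m), for 0.1 s.
At the end, for the whole second after the job is handed in: Every jar present stands upright in a pocket (7 mm from its centre, 4 mm from its floor); the bar lies flat on its seat (1.8 mm), slot point within 8 mm of the clamp bolt, hole on the pivot bolt; the knob presses on it with over 2 N; the stop button is up (1.5 mm); all at rest ((horizontal distance between jar_0 and pocket_0 below 0.007 m or horizontal distance between jar_0 and pocket_1 below 0.007 m or horizontal distance between jar_0 and pocket_2 below 0.007 m or horizontal distance between jar_0 and pocket_3 below 0.007 m) and z of each of jar_0, jar_1, jar_2, jar_3 in the frame of pocket_0 below 0.004 m and angle between each of jar_0, jar_1, jar_2, jar_3's own z axis and vertical below 0.12 rad and (horizontal distance between jar_1 and pocket_0 below 0.007 m or horizontal distance between jar_1 and pocket_1 below 0.007 m or horizontal distance between jar_1 and pocket_2 below 0.007 m or horizontal distance between jar_1 and pocket_3 below 0.007 m) and (horizontal distance between jar_2 and pocket_0 below 0.007 m or horizontal distance between jar_2 and pocket_1 below 0.007 m or horizontal distance between jar_2 and pocket_2 below 0.007 m or horizontal distance between jar_2 and pocket_3 below 0.007 m) and (horizontal distance between jar_3 and pocket_0 below 0.007 m or horizontal distance between jar_3 and pocket_1 below 0.007 m or horizontal distance between jar_3 and pocket_2 below 0.007 m or horizontal distance between jar_3 and pocket_3 below 0.007 m) and horizontal distance between bar_slot and clamp_bolt below 0.008 m and z of bar_slot in the frame of clamp_bolt below 0.0018 m and z of bar in the frame of pivot below 0.003 m and horizontal distance between bar and pivot below 0.004 m and contact force between knob and bar above 2 N and linear speed of each of bar, jar_0, jar_1, jar_2, jar_3 below 0.02 m/s and value of joint estop below 0.0015 m); the robot touches nothing.
It fails at once if the glass beaker is pushed more than 30 mm from its place (distance of beaker from where it was at the start of the episode above 0.03 m).
Of jar_0, jar_1, jar_2, jar_3 only 2 to 4 are there at a start; the rules pass over those that are not, and their reading is None.
At some moment in a run one of jar_0, jar_1, jar_2, jar_3 may be knocked a few centimetres aside while the robot is not near it.
Once in a run the grip may slacken for a moment while it holds something.
It also fails if it takes over 208 s, if anything falls off the work surface, if the arm or the gripper's body presses on something with over 40 N, if the wrist force passes 120 N, or if a joint passes its speed limit or range.

## Robot

A 6-joint arm with a two-finger parallel gripper is mounted at the origin on a cart in front of the work surface, level with it; the furniture and walls round the work are solid. World frame = base frame: x ahead of the robot, y to its left, z up, the work surface at z = 0. Lengths are in m, angles in rad, forces in N, time in s.
With the tool pointing down it reaches from about 0.225 to 0.725 m from the base axis. Payload 3.1 kg.
Tool frame: the origin (TCP) lies midway between the tips of the shut fingers; the grasp point (between the pads) lies 19 mm behind it (arm.grasp_offset is the distance from the TCP to the grasp point, in m); z points along the fingers, y is the line along which they close (so a half turn about z gives the same grasp; the last joint's range is limited). The gripper opens to 85 mm and grips with 20 to 120 N. Pads are 22 mm wide; open, the fingers measure 114 mm over their backs; the gripper's body (76 mm by 85 mm) begins 54 mm behind the grasp point. The pads swing forward as they close: fully open they stand 13 mm farther back than shut.
Start: joints at [-1.275, 0.048, 0.099, 1.622, 0, 1.443], TCP at [0.216, -0.479, 0.231] pointing down, gripper open.
Joint ranges: [-2.91, 2.91], [-0.99, 1.94], [-1.21, 1.42], [-2.12, 2.29], [-1.49, 1.47], [-3.14, 3.14]. Speed limits (rad/s): [2.79, 2.79, 3.14, 3.14, 3.14, 3.14].

## Interface

Orientations are given as a unit quaternion [w, x, y, z].
In Python, from station import arm gives the robot as it stands.
- The arm moves only by the shell command python3 -m crank 'ROWS'. ROWS is JSON, a list of rows, each an object of numbers: "grip": the finger opening in m, from 0 to 0.0854; "tx", "ty", "tz": the shift along the tool's x, y, z in m; "rx", "ry", "rz": the turn, a rotation vector about the tool's x, y, z in rad. In form: [{"grip": .., "tx": .., "ty": .., "tz": .., "rx": .., "ry": .., "rz": ..}, ...]. A call has 1 to 20 rows; each row shifts and turns the commanded pose from where the row before left it, along the tool's axes as they then stand; what a row does not reach is not made up. A row lasts 1/10 s, in which the tool goes at most 50 mm and 8.59 degrees, less where a joint would pass 70% of its speed; a pose out of reach is approached as far as the arm can. A call is refused whole if a number of a shift passes 0.05 or a number of a turn 0.15, either way. A call with a gripper value outside its range is refused whole. The fingers move at their own pace and stop on an object; the grip force is fixed at half the most. Time passes only in rows, so rows that do not move let the fingers close. It gives the time, the measured TCP pose, the force, the opening and the grip force at its end, in the units of the state.
- arm.get_obs(): the state, without advancing time (a new reading comes with each control period).
- arm.get_image(name): name is "scene" or "top"; returns a dict with "frame" (480x640x3 uint8, red, green, blue), "depth" (480x640 float32, m along the optical axis (not along the pixel's ray), 0 where there is no reading), "fx", "fy", "cx", "cy" (pixels), "rvec" (rotation vector, rad) and "tvec" (3), from world to camera coordinates, as OpenCV has them. Camera axes: x right, y down, z forward; pixel columns grow to the right and rows downward; lengths in m; the calibration is good to about 2 mm. A picture is of the moment at which its call begins.
- arm.sign_off(): hands the job in; it is judged then, once.
The state is a dict: "clock": time; "joint_pos": joint angles; "dq": joint speeds; "joint_torque": joint torques, N m; "tool_pos": TCP position; "orientation": TCP orientation; "contact_force": force on the tool from outside, world axes, zero at the start; "wrist_torque": the same for the moment, N m; "grip_width": finger opening in m; "gripper_force": force on a finger pad.
Only numpy, scipy, OpenCV 4.12 (cv2) and the standard library are available. Lean on these libraries where they do the work, as an engineer would, in place of code of your own. Each camera call takes 0.05 s, during which the arm holds its last target. There are 200 camera calls.

## Working session

There is one attempt and no reset: what is moved stays moved. The work goes in short steps, Python scripts to look and compute and a shell command to move; the robot and the scene stay as the last step left them, time stands still between calls to the robot, and variables do not carry over. Pictures are saved under pics/ and viewed, at most 14 in all, crops included, and the job is handed in when it is done.

```bash
ls; mkdir -p pics; python3 - <<'E'
from station import arm
import cv2,numpy as np
print(arm.get_obs())
for n in ("top","scene"):
    d=arm.get_image(n); cv2.imwrite(f"pics/{n}0.png",d["frame"][:,:,::-1]); np.savez(f"{n}0.npz",**d)
    print(n,d["fx"],d["cx"],d["cy"],d["rvec"],d["tvec"])
E
```

```text
pics
{'clock': 0.0, 'joint_pos': array([-1.27477217e+00,  4.87546436e-02,  9.76049125e-02,  1.62202944e+00,
        2.45084123e-05,  1.44299955e+00]), 'dq': array([ 0.00011144,  0.00110619,  0.00085619,  0.00074361, -0.00098099,
        0.00035794]), 'joint_torque': array([ 5.75695249e-04, -3.38785779e+01,  3.20013249e+01,  2.04290065e-02,
       -1.28858238e-05, -3.29305330e-06]), 'tool_pos': array([ 0.21571958, -0.47795512,  0.23011871]), 'orientation': array([-1.18824064e-03,  9.77630183e-01,  2.10327852e-01, -8.78860113e-05]), 'contact_force': array([ 0.27490703,  0.70680847, -0.60518226]), 'wrist_torque': array([ 0.06793267,  0.00046366, -0.00064818]), 'gripper_force': 0.0, 'grip_width': 0.0854093349655781}
top 449.66605429718584 319.1929035497248 243.5088223302921 [ 2.12389434 -2.12856451  0.22439324] [0.05215099 0.57757172 0.93588619]
scene 452.9013420339704 314.727033685987 236.95462173421078 [ 0.67776735 -2.36492415  1.48967274] [0.51620948 0.23386203 0.70176709]
```

View pics/top0.png

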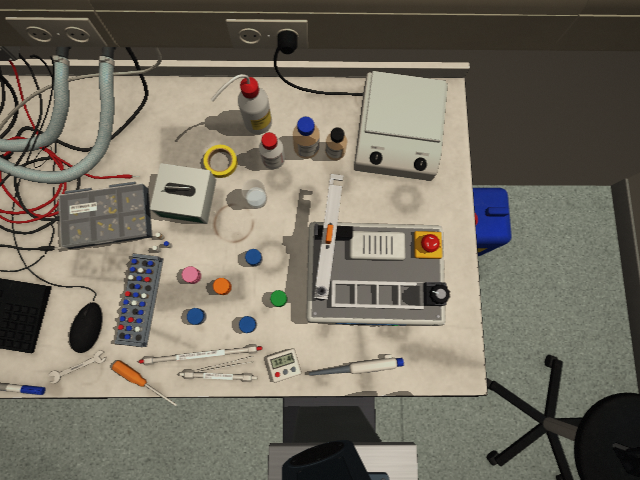

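View pics/scene0.png

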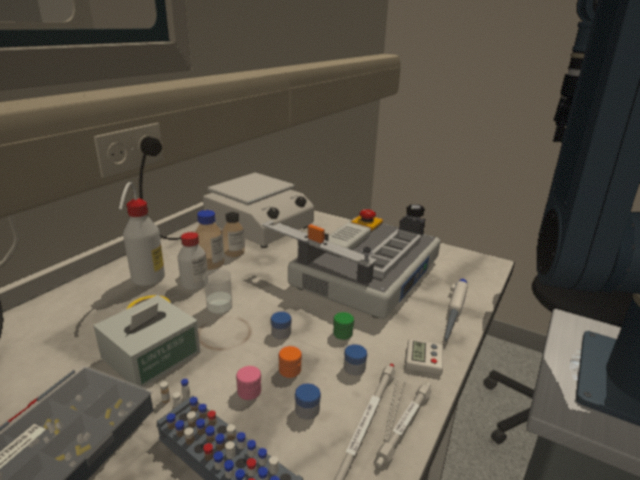

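The top view shows three blue jars at (253,257), (196,317) and (247,325). The beaker is near (256,197), the stop button at (430,243), the knob at (437,293), the pivot at (322,292) and the orange lug at (330,233).

```bash
cat > h.py <<'E'
import cv2,numpy as np
def cam(n,f=None):
    if f: return dict(np.load(f))
    from station import arm
    return arm.get_image(n)
def ray(d,u,v,z):
    R=cv2.Rodrigues(d["rvec"])[0]; c=-R.T@d["tvec"]
    r=R.T@np.array([(u-d["cx"])/d["fx"],(v-d["cy"])/d["fy"],1]); return c+r*(z-c[2])/r[2]
def dep(d):
    R=cv2.Rodrigues(d["rvec"])[0]; v,u=np.mgrid[:480,:640]; Z=d["depth"]
    P=np.stack([(u-d["cx"])/d["fx"]*Z,(v-d["cy"])/d["fy"]*Z,Z],-1)
    return (P-d["tvec"])@R
def blobs(d,lo,hi,amin=30):
    h=cv2.cvtColor(d["frame"],cv2.COLOR_RGB2HSV); m=cv2.inRange(h,lo,hi)
    n,l,s,c=cv2.connectedComponentsWithStats(m)
    return [(c[i],s[i,4],l==i) for i in range(1,n) if s[i,4]>=amin]
E
python3 - <<'E'
from h import *
np.set_printoptions(precision=4,suppress=True)
for n in ("top","scene"):
    d=cam(n,n+"0.npz"); P=dep(d)
    print(n)
    for name,lo,hi,z in [("blue",(100,120,50),(125,255,255),.036),("red",(0,150,90),(6,255,255),.0965),("orange",(7,170,120),(18,255,255),.135)]:
        for c,a,m in blobs(d,lo,hi):
            if n=="top" and not (180<c[0]<450 and 215<c[1]<340): continue
            if n=="scene" and not (250<c[0]<430 and 200<c[1]<420): continue
            Q=P[m&(d["depth"]>0)]
            print(name,c,a,"plane",ray(d,*c,z),"depth med",np.median(Q,0) if len(Q) else None, np.percentile(Q[:,2],95) if len(Q) else None)
d=cam("top","top0.npz");P=dep(d)
for nm,u,v in [("knob",437,293),("knob2",434,291),("pivot",322,292),("estop",430,243),("beaker",256,197),("barA",334,190),("deckmill",350,265)]:
    w=P[v-2:v+3,u-2:u+3].reshape(-1,3); print(nm,np.median(w,0))
f=d["frame"][:,:,::-1]
cv2.imwrite("pics/topc.png",cv2.resize(f[165:335,295:460],None,fx=4.5/1.3,fy=4.5/1.3,interpolation=cv2.INTER_CUBIC))
E
```

```text
top
blue [252.9031 256.5204] 196 plane [0.5521 0.1987 0.036 ] depth med [0.5513 0.1988 0.0358] 0.03860128425753533
blue [194.9209 315.7721] 215 plane [0.4218 0.3212 0.036 ] depth med [0.4213 0.3212 0.0359] 0.03898296380124816
blue [246.9437 324.2066] 213 plane [0.4033 0.2079 0.036 ] depth med [0.4037 0.208  0.036 ] 0.03827330296283242
red [430.1005 242.5799] 219 plane [ 0.5716 -0.184   0.0965] depth med [ 0.5728 -0.1843  0.0938] 0.09695155801427963
orange [328.8395 232.5309] 81 plane [0.5849 0.0324 0.135 ] depth med [0.5861 0.0321 0.1341] 0.1359509626460557
orange [417.6364 243.    ] 33 plane [ 0.563  -0.1481  0.135 ] depth med [ 0.5776 -0.1632  0.0734] 0.07555313099926428
orange [221.2335 285.5154] 227 plane [0.4773 0.2468 0.135 ] depth med [0.4873 0.2669 0.0356] 0.038366794559227195
scene
blue [280.768 317.304] 125 plane [0.5523 0.1996 0.036 ] depth med [0.5516 0.2001 0.0369] 0.038245784860318516
blue [355.5351 351.5351] 185 plane [0.4032 0.2095 0.036 ] depth med [0.4027 0.2102 0.0368] 0.03779639819207369
blue [307.4058 392.4058] 276 plane [0.4214 0.3224 0.036 ] depth med [0.4211 0.3232 0.0366] 0.03797488658886336
red [367.3663 213.    ] 101 plane [ 0.5685 -0.1752  0.0965] depth med [ 0.5696 -0.1783  0.0954] 0.09799359036313508
orange [315.2745 228.0784] 51 plane [0.5839 0.0362 0.135 ] depth med [0.5846 0.0351 0.1345] 0.13629764469077343
orange [289.556  354.4079] 277 plane [0.4213 0.3667 0.135 ] depth med [0.4861 0.2711 0.0364] 0.03792748108997858
knob [ 0.4619 -0.1831  0.1312]
knob2 [ 0.4658 -0.1772  0.1307]
pivot [0.4646 0.0468 0.1278]
estop [ 0.5711 -0.1843  0.0951]
beaker [0.6949 0.197  0.0204]
barA [0.6855 0.0194 0.104 ]
deckmill [ 0.529  -0.0158  0.0614]
```

View pics/topc.png

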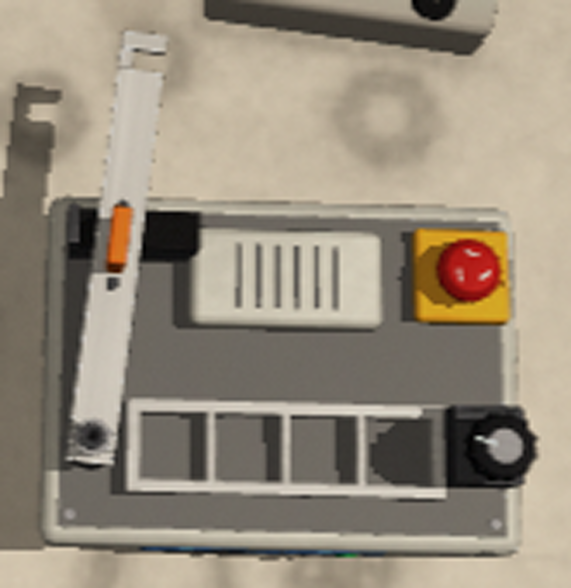

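```bash
python3 - <<'E'
from h import *
np.set_printoptions(precision=4,suppress=True)
d=cam("top","top0.npz");P=dep(d)
roi=np.zeros((480,640),bool); roi[215:335,298:455]=1
m=roi&(d["depth"]>0)&(P[...,2]>.052)&(P[...,2]<.068)
Q=P[m][:,:2].astype(np.float32)*1000
r=cv2.minAreaRect(Q); print("mill rect",r)
for a in (.5,1):
  # robust: percentile box along angle search
  best=min((lambda X:(np.subtract(*np.percentile(X[:,0],[100-a,a]))+np.subtract(*np.percentile(X[:,1],[100-a,a])),t,[np.percentile(X[:,k],[a,100-a]) for k in (0,1)]))(Q@np.array([[np.cos(t),-np.sin(t)],[np.sin(t),np.cos(t)]])) for t in np.arange(-.2,.2,.005))
  print(best)
piv=ray(d,321.9,290.7,.125); kn=ray(d,440,294.2,.132); print("piv",piv,"knob",kn,np.linalg.norm((piv-kn)[:2]), "yaw",np.arctan2(-(piv-kn)[0],(piv-kn)[1]))
# knob top by depth
m=roi&(P[...,2]>.122)&(P[...,2]<.145)
n,l,s,c=cv2.connectedComponentsWithStats(m.astype(np.uint8))
for i in range(1,n):
  if s[i,4]>20: q=P[l==i]; print(c[i],s[i],np.median(q,0),q.min(0),q.max(0))
ds=cam("scene","scene0.npz")
f=ds["frame"][:,:,::-1]
cv2.imwrite("pics/scc.png",cv2.resize(f[190:320,260:450],None,fx=4,fy=4,interpolation=cv2.INTER_CUBIC))
E
```

```text
mill rect ((513.661376953125, -72.656494140625), (300.0924072265625, 222.49301147460938), 88.42371368408203)
(np.float64(513.154871811038), np.float64(-0.02999999999999986), [array([406.0781, 624.5291]), array([-203.6425,   91.0613])])
(np.float64(509.02090244498504), np.float64(-0.01999999999999985), [array([406.1559, 622.9183]), array([-207.2974,   84.961 ])])
piv [0.4675 0.0469 0.125 ] knob [ 0.4593 -0.1888  0.132 ] 0.23590841521781927 yaw -0.03458801756869118
[329.2277 233.0099] [326 224   8  19 101] [0.5842 0.032  0.1338] [0.5675 0.0237 0.1234] [0.6036 0.0383 0.137 ]
[439.7723 293.6832] [430 284  21  20 303] [ 0.4599 -0.1886  0.1309] [ 0.4419 -0.2097  0.1221] [ 0.4802 -0.1709  0.1357]
[321.6765 290.5588] [317 286  10  11  68] [0.467  0.0478 0.1273] [0.4571 0.0386 0.1222] [0.4772 0.0568 0.1347]
```

View pics/scc.png

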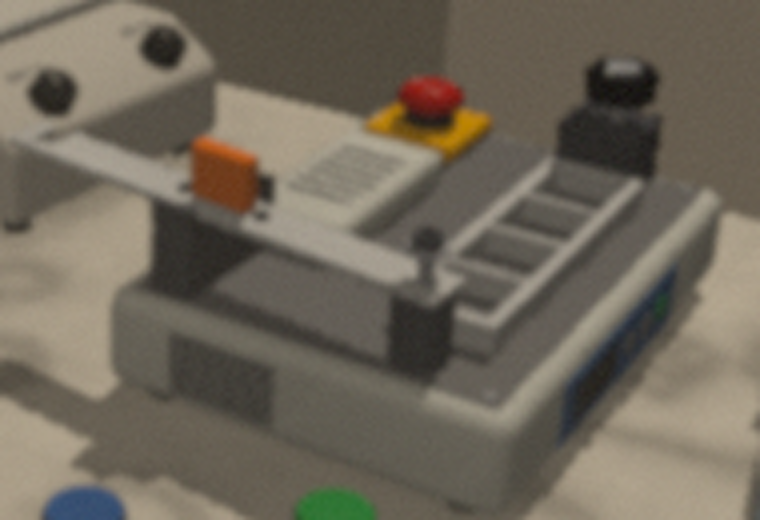

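The pose of the mill is consistent: outline 300×222 mm, pivot measured where predicted, lug 119 mm from the pivot. That gives centre ≈ (513.5, −72.3) mm, yaw ≈ −0.029. Next I press the stop button.

```bash
cat > dl.py <<'E'
import sys,numpy as np
from scipy.spatial.transform import Rotation as R
from station import arm
o=arm.get_obs(); q=o["orientation"]; M=R.from_quat(np.r_[q[1:],q[0]])
p=o["tool_pos"]; print("t%.1f"%o["clock"],"pos",p.round(4),"F",o["contact_force"].round(1),"T",o["wrist_torque"].round(2),"w %.4f"%o["grip_width"],"q1,q6",o["joint_pos"][[0,5]].round(2),"phi %.3f"%np.arctan2(M.as_matrix()[1,0],M.as_matrix()[0,0]))
a=list(map(float,sys.argv[1:]))
if a:
    c,s=np.cos(a[3]),np.sin(a[3]); G=R.from_matrix(np.array([[c,s,0],[s,-c,0],[0,0,-1]]))
    print("tool delta",M.inv().apply(np.array(a[:3])-p).round(4),"rot",(M.inv()*G).as_rotvec().round(4),"post-rot delta",G.inv().apply(np.array(a[:3])-p).round(4))
E
python3 -m crank '[{"grip":0,"rz":-0.1434},{"rz":-0.1434},{"rz":-0.1434},{"rz":-0.1434},{"rz":-0.1434},{"rz":-0.1434},{"rz":-0.1434},{"rz":-0.1434},{"tx":0.0294,"ty":0.0356},{"tx":0.0294,"ty":0.0356},{"tx":0.0294,"ty":0.0356},{"tx":0.0294,"ty":0.0356},{"tx":0.0294,"ty":0.0356},{"tx":0.0294,"ty":0.0356},{"tx":0.0294,"ty":0.0356},{"tx":0.0294,"ty":0.0356},{"tx":0.0294,"ty":0.0356},{"tx":0.0294,"ty":0.0356}]'
python3 dl.py .571 -.183 .105 1.571
```

```text
t0.1 pos [ 0.2157 -0.478   0.2302] F [-0.3  0.2 -0.5] T [0.01 0.05 0.03] w 0.0856 q1,q6 [-1.27  1.44] phi 0.424
tool delta [ 0.4451 -0.1225  0.1256] rot [-0.0017 -0.0015 -1.1472] post-rot delta [0.2949 0.3553 0.1252]invalid input
```

```bash
python3 -m crank '[{"grip":0.0,"tx":0,"ty":0,"tz":0,"rx":0,"ry":0,"rz":-0.1434},{"grip":0.0,"tx":0,"ty":0,"tz":0,"rx":0,"ry":0,"rz":-0.1434}]'; echo; python3 -m crank '[{"grip":0.0,"rz":-0.1434}]'; python3 -m crank --help | head -30
```

```text
clock: 0.3
tool_pos: [0.2157, -0.4782, 0.2305]
orientation: [-0.001, 0.937, 0.351, 0.0]
contact_force: [-0.1, -0.5, 0.2]
grip_width: 0.059
gripper_force: 0.0
invalid input
invalid input: not JSON, or not a number
```

```bash
python3 -m crank '[{"grip":0,"tx":0,"ty":0,"tz":0,"rx":0,"ry":0,"rz":-0.1434},{"grip":0,"tx":0,"ty":0,"tz":0,"rx":0,"ry":0,"rz":-0.1434},{"grip":0,"tx":0,"ty":0,"tz":0,"rx":0,"ry":0,"rz":-0.1434},{"grip":0,"tx":0,"ty":0,"tz":0,"rx":0,"ry":0,"rz":-0.1434},{"grip":0,"tx":0,"ty":0,"tz":0,"rx":0,"ry":0,"rz":-0.1434},{"grip":0,"tx":0,"ty":0,"tz":0,"rx":0,"ry":0,"rz":-0.1434},{"grip":0,"tx":0.0294,"ty":0.0356,"tz":0,"rx":0,"ry":0,"rz":0},{"grip":0,"tx":0.0294,"ty":0.0356,"tz":0,"rx":0,"ry":0,"rz":0},{"grip":0,"tx":0.0294,"ty":0.0356,"tz":0,"rx":0,"ry":0,"rz":0},{"grip":0,"tx":0.0294,"ty":0.0356,"tz":0,"rx":0,"ry":0,"rz":0},{"grip":0,"tx":0.0294,"ty":0.0356,"tz":0,"rx":0,"ry":0,"rz":0},{"grip":0,"tx":0.0294,"ty":0.0356,"tz":0,"rx":0,"ry":0,"rz":0},{"grip":0,"tx":0.0294,"ty":0.0356,"tz":0,"rx":0,"ry":0,"rz":0},{"grip":0,"tx":0.0294,"ty":0.0356,"tz":0,"rx":0,"ry":0,"rz":0},{"grip":0,"tx":0.0294,"ty":0.0356,"tz":0,"rx":0,"ry":0,"rz":0},{"grip":0,"tx":0.0294,"ty":0.0356,"tz":0,"rx":0,"ry":0,"rz":0}]'
python3 dl.py .571 -.183 .105 1.571
```

```text
clock: 1.9
tool_pos: [0.5728, -0.1829, 0.2306]
orientation: [-0.0, 0.707, 0.707, -0.0]
contact_force: [0.8, -0.9, -0.2]
grip_width: 0.0002
gripper_force: 0.0
t1.9 pos [ 0.5728 -0.1829  0.2306] F [ 0.8 -0.9 -0.2] T [-0.   -0.01  0.05] w 0.0002 q1,q6 [-0.42  1.15] phi 1.571
tool delta [-1.000e-04 -1.700e-03  1.256e-01] rot [-0.001  -0.0002  0.0002] post-rot delta [-1.000e-04 -1.800e-03  1.256e-01]
```

```bash
python3 -m crank '[{"grip":0,"tx":0,"ty":-0.001,"tz":0.04,"rx":0,"ry":0,"rz":0},{"grip":0,"tx":0,"ty":0,"tz":0.04,"rx":0,"ry":0,"rz":0},{"grip":0,"tx":0,"ty":0,"tz":0.04,"rx":0,"ry":0,"rz":0},{"grip":0,"tx":0,"ty":0,"tz":0.012,"rx":0,"ry":0,"rz":0},{"grip":0,"tx":0,"ty":0,"tz":0.004,"rx":0,"ry":0,"rz":0},{"grip":0,"tx":0,"ty":0,"tz":0.004,"rx":0,"ry":0,"rz":0},{"grip":0,"tx":0,"ty":0,"tz":0.002,"rx":0,"ry":0,"rz":0},{"grip":0,"tx":0,"ty":0,"tz":0,"rx":0,"ry":0,"rz":0}]'
```

```text
clock: 2.7
tool_pos: [0.572, -0.1852, 0.0913]
orientation: [0.002, 0.707, 0.707, 0.001]
contact_force: [0.5, 1.1, -0.8]
grip_width: -0.0001
gripper_force: 0.0
```

```bash
python3 -m crank '[{"grip":0,"tx":0,"ty":0,"tz":0.002,"rx":0,"ry":0,"rz":0},{"grip":0,"tx":0,"ty":0,"tz":0,"rx":0,"ry":0,"rz":0},{"grip":0,"tx":0,"ty":0,"tz":0,"rx":0,"ry":0,"rz":0}]'
```

```text
clock: 3.0
tool_pos: [0.5721, -0.1852, 0.0905]
orientation: [0.002, 0.707, 0.707, 0.001]
contact_force: [-0.6, -0.4, 6.4]
grip_width: 0.0001
gripper_force: 2.8
```

```bash
python3 -m crank '[{"grip":0,"tx":0,"ty":0,"tz":0.002,"rx":0,"ry":0,"rz":0},{"grip":0,"tx":0,"ty":0,"tz":0,"rx":0,"ry":0,"rz":0},{"grip":0,"tx":0,"ty":0,"tz":0,"rx":0,"ry":0,"rz":0}]'; python3 -m crank '[{"grip":0,"tx":0,"ty":0,"tz":-0.04,"rx":0,"ry":0,"rz":0},{"grip":0.085,"tx":0,"ty":0,"tz":-0.045,"rx":0,"ry":0,"rz":0}]'; python3 - <<'E'
from h import *
for n in("top",):
    d=cam(n);P=dep(d)
    for nm,lo,hi,z in [("red",(0,150,90),(6,255,255),.0905),("blue",(100,120,50),(125,255,255),.036)]:
        for c,a,m in blobs(d,lo,hi):
            if 180<c[0]<450 and 215<c[1]<340: print(nm,c,a,ray(d,*c,z)*1e3,np.percentile(P[m][:,2],[50,95]))
E
python3 dl.py .4045 .2095 .1 1.571;
```

```text
clock: 3.3
tool_pos: [0.5723, -0.1853, 0.0904]
orientation: [0.003, 0.707, 0.707, 0.001]
contact_force: [-4.0, 1.9, 12.2]
grip_width: 0.0002
gripper_force: 5.9
clock: 3.5
tool_pos: [0.5694, -0.1839, 0.1698]
orientation: [-0.002, 0.707, 0.707, -0.001]
contact_force: [1.2, -0.4, 0.9]
grip_width: 0.0129
gripper_force: 0.0
red [428.6047619  243.34285714] 210 [ 571.08807626 -182.27442261   90.5       ] [0.08777694 0.09141974]
blue [252.82198953 256.36125654] 191 [552.46248054 198.90671048  36.        ] [0.03575162 0.03823711]
blue [194.72596154 315.72596154] 208 [421.87002679 321.61913635  36.        ] [0.03594226 0.03911954]
blue [246.91943128 324.17535545] 211 [403.40596254 207.98766882  36.        ] [0.03587146 0.03876808]
t3.5 pos [ 0.574  -0.186   0.1812] F [ 1.6 -0.8  6.4] T [-0.12 -0.15 -0.01] w 0.0210 q1,q6 [-0.42  1.15] phi 1.571
tool delta [ 0.3959 -0.1704  0.0769] rot [ 0.0123  0.0056 -0.0001] post-rot delta [ 0.3955 -0.1694  0.0812]
```

```bash
python3 -m crank '[{"grip":0.06,"tx":0.0394,"ty":-0.017,"tz":0,"rx":0,"ry":0,"rz":0},{"grip":0.06,"tx":0.0394,"ty":-0.017,"tz":0,"rx":0,"ry":0,"rz":0},{"grip":0.06,"tx":0.0394,"ty":-0.017,"tz":0,"rx":0,"ry":0,"rz":0},{"grip":0.06,"tx":0.0394,"ty":-0.017,"tz":0,"rx":0,"ry":0,"rz":0},{"grip":0.06,"tx":0.0394,"ty":-0.017,"tz":0,"rx":0,"ry":0,"rz":0},{"grip":0.06,"tx":0.0394,"ty":-0.017,"tz":0,"rx":0,"ry":0,"rz":0},{"grip":0.06,"tx":0.0394,"ty":-0.017,"tz":0,"rx":0,"ry":0,"rz":0},{"grip":0.06,"tx":0.0394,"ty":-0.017,"tz":0,"rx":0,"ry":0,"rz":0},{"grip":0.06,"tx":0.0394,"ty":-0.017,"tz":0,"rx":0,"ry":0,"rz":0},{"grip":0.06,"tx":0.0394,"ty":-0.017,"tz":0,"rx":0,"ry":0,"rz":0},{"grip":0.06,"tx":0,"ty":0,"tz":0.04,"rx":0,"ry":0,"rz":0},{"grip":0.06,"tx":0,"ty":0,"tz":0,"rx":0,"ry":0,"rz":0}]'; python3 dl.py .4035 .2085 .018 1.571
```

```text
clock: 4.75
tool_pos: [0.3956, 0.209, 0.1249]
orientation: [-0.002, 0.706, 0.708, -0.005]
contact_force: [-1.0, -1.8, -0.9]
grip_width: 0.06
gripper_force: 0.0
t4.8 pos [0.3956 0.209  0.1249] F [-1.  -1.8 -0.9] T [-0.05  0.09  0.03] w 0.0600 q1,q6 [0.34 1.9 ] phi 1.574
tool delta [-0.0002  0.009   0.1068] rot [-0.0103  0.0038  0.0031] post-rot delta [-0.0005  0.0079  0.1069]
```

```bash
python3 -m crank '[{"grip":0.06,"tx":0,"ty":0.007,"tz":0.04,"rx":0,"ry":0,"rz":0.003},{"grip":0.06,"tx":0,"ty":0,"tz":0.04,"rx":0,"ry":0,"rz":0},{"grip":0.06,"tx":0,"ty":0,"tz":0.027,"rx":0,"ry":0,"rz":0},{"grip":0.06,"tx":0,"ty":0,"tz":0,"rx":0,"ry":0,"rz":0},{"grip":0.06,"tx":0,"ty":0,"tz":0,"rx":0,"ry":0,"rz":0}]'; python3 dl.py .4035 .2085 .018 1.571
```

```text
clock: 5.25
tool_pos: [0.4089, 0.2091, 0.0249]
orientation: [0.0, 0.709, 0.706, 0.0]
contact_force: [0.1, 0.0, 0.7]
grip_width: 0.06
gripper_force: 0.0
t5.2 pos [0.4089 0.2091 0.0249] F [0.1 0.  0.7] T [-0.   -0.01  0.02] w 0.0600 q1,q6 [0.33 1.9 ] phi 1.567
tool delta [-0.0006 -0.0054  0.0069] rot [ 0.0011 -0.0003 -0.0045] post-rot delta [-0.0006 -0.0054  0.0069]
```

```bash
python3 -m crank '[{"grip":0.06,"tx":-0.0005,"ty":-0.0055,"tz":0.007,"rx":0,"ry":0,"rz":-0.0045},{"grip":0.06,"tx":0,"ty":0,"tz":0,"rx":0,"ry":0,"rz":0},{"grip":0.0,"tx":0,"ty":0,"tz":0,"rx":0,"ry":0,"rz":0},{"grip":0.0,"tx":0,"ty":0,"tz":0,"rx":0,"ry":0,"rz":0},{"grip":0.0,"tx":0,"ty":0,"tz":0,"rx":0,"ry":0,"rz":0},{"grip":0.0,"tx":0,"ty":0,"tz":0,"rx":0,"ry":0,"rz":0},{"grip":0.0,"tx":0,"ty":0,"tz":0,"rx":0,"ry":0,"rz":0}]'; python3 dl.py .465 -.0015 .13 1.571
```

```text
clock: 5.95
tool_pos: [0.4034, 0.2094, 0.0178]
orientation: [0.001, 0.706, 0.708, 0.001]
contact_force: [0.1, -0.1, 5.0]
grip_width: 0.0337
gripper_force: 60.1
t6.0 pos [0.4034 0.2094 0.0178] F [ 0.1 -0.1  5. ] T [-0.06  0.14 -0.01] w 0.0337 q1,q6 [0.33 1.9 ] phi 1.573
tool delta [-0.211   0.0615 -0.1122] rot [ 0.0025 -0.0008  0.0017] post-rot delta [-0.211   0.0616 -0.1122]
```

```bash
python3 -m crank '[{"grip":0.0,"tx":0,"ty":0,"tz":-0.038,"rx":0,"ry":0,"rz":0},{"grip":0.0,"tx":0,"ty":0,"tz":-0.038,"rx":0,"ry":0,"rz":0},{"grip":0.0,"tx":0,"ty":0,"tz":-0.038,"rx":0,"ry":0,"rz":0},{"grip":0.0,"tx":0,"ty":0,"tz":-0.038,"rx":0,"ry":0,"rz":0},{"grip":0.0,"tx":-0.0367,"ty":0.0087,"tz":0,"rx":0,"ry":0,"rz":0},{"grip":0.0,"tx":-0.0367,"ty":0.0087,"tz":0,"rx":0,"ry":0,"rz":0},{"grip":0.0,"tx":-0.0367,"ty":0.0087,"tz":0,"rx":0,"ry":0,"rz":0},{"grip":0.0,"tx":-0.0367,"ty":0.0087,"tz":0,"rx":0,"ry":0,"rz":0},{"grip":0.0,"tx":-0.0367,"ty":0.0087,"tz":0,"rx":0,"ry":0,"rz":0},{"grip":0.0,"tx":-0.0367,"ty":0.0087,"tz":0,"rx":0,"ry":0,"rz":0},{"grip":0.0,"tx":-0.0367,"ty":0.0087,"tz":0,"rx":0,"ry":0,"rz":0},{"grip":0.0,"tx":0,"ty":0,"tz":0,"rx":0,"ry":0,"rz":0},{"grip":0.0,"tx":0,"ty":0,"tz":0,"rx":0,"ry":0,"rz":0},{"grip":0.0,"tx":0,"ty":0,"tz":0,"rx":0,"ry":0,"rz":0}]'; python3 dl.py .464 -.0475 .1 1.571; python3 - <<'E'
from h import *
d=cam("scene");cv2.imwrite("pics/s1.png",cv2.resize(d["frame"][120:360,220:540,::-1],None,fx=2.4,fy=2.4))
E
```

```text
clock: 7.35
tool_pos: [0.4631, -0.0471, 0.1679]
orientation: [-0.001, 0.706, 0.708, -0.0]
contact_force: [0.5, 0.3, -1.5]
grip_width: 0.0338
gripper_force: 60.1
t7.3 pos [ 0.4631 -0.0471  0.1679] F [ 0.5  0.3 -1.5] T [-0.02  0.01 -0.04] w 0.0338 q1,q6 [-0.25  1.32] phi 1.573
tool delta [-0.0005  0.001   0.0679] rot [-0.0012 -0.0008  0.0021] post-rot delta [-0.0004  0.0009  0.0679]
```

View pics/s1.png

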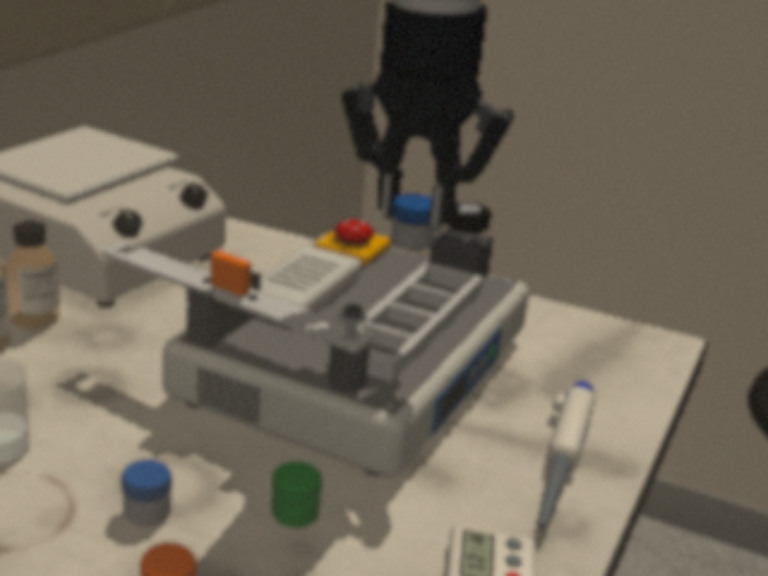

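```bash
python3 -m crank '[{"grip":0.0,"tx":-0.0004,"ty":0.001,"tz":0.04,"rx":0,"ry":0,"rz":0},{"grip":0.0,"tx":0,"ty":0,"tz":0.026,"rx":0,"ry":0,"rz":0},{"grip":0.0,"tx":0,"ty":0,"tz":0.01,"rx":0,"ry":0,"rz":0},{"grip":0.0,"tx":0,"ty":0,"tz":0.008,"rx":0,"ry":0,"rz":0},{"grip":0.0,"tx":0,"ty":0,"tz":0.003,"rx":0,"ry":0,"rz":0},{"grip":0.0,"tx":0,"ty":0,"tz":0,"rx":0,"ry":0,"rz":0},{"grip":0.0,"tx":0,"ty":0,"tz":0,"rx":0,"ry":0,"rz":0}]'; python3 dl.py .464 -.0475 .08 1.571
```

```text
clock: 8.1
tool_pos: [0.4649, -0.0481, 0.0819]
orientation: [0.0, 0.706, 0.708, 0.0]
contact_force: [-0.4, 0.6, -0.8]
grip_width: 0.0339
gripper_force: 60.9
t8.1 pos [ 0.4649 -0.0481  0.0819] F [-0.4  0.6 -0.8] T [ 0.01  0.   -0.06] w 0.0339 q1,q6 [-0.25  1.32] phi 1.573
tool delta [ 0.0006 -0.0009  0.0019] rot [0.0008 0.0002 0.0019] post-rot delta [ 0.0006 -0.0009  0.0019]
```

Jar is 16–2 mm into the pocket with no contact force. I set it down and release.

```bash
python3 -m crank '[{"grip":0.0,"tx":0,"ty":0,"tz":0.0025,"rx":0,"ry":0,"rz":0},{"grip":0.0,"tx":0,"ty":0,"tz":0,"rx":0,"ry":0,"rz":0},{"grip":0.055,"tx":0,"ty":0,"tz":0,"rx":0,"ry":0,"rz":0},{"grip":0.06,"tx":0,"ty":0,"tz":0,"rx":0,"ry":0,"rz":0},{"grip":0.06,"tx":0,"ty":0,"tz":0,"rx":0,"ry":0,"rz":0},{"grip":0.06,"tx":0,"ty":0,"tz":-0.03,"rx":0,"ry":0,"rz":0},{"grip":0.06,"tx":0,"ty":0,"tz":-0.04,"rx":0,"ry":0,"rz":0}]'; python3 - <<'E'
from h import *
d=cam("top");P=dep(d)
for c,a,m in blobs(d,(100,120,50),(125,255,255)):
    if 180<c[0]<450 and 215<c[1]<340: z=np.median(P[m][:,2]);print(c,a,ray(d,*c,.098 if z>.06 else .036)*1e3,z)
E
python3 dl.py .422 .322 .16 1.571
```

```text
clock: 8.8
tool_pos: [0.4622, -0.0476, 0.1466]
orientation: [-0.003, 0.707, 0.708, -0.002]
contact_force: [0.3, -0.9, 0.3]
grip_width: 0.06
gripper_force: 0.0
[252.89795918 256.52040816] 196 [552.10207562 198.72851283  36.        ] 0.035557666977990454
[194.64878049 315.64878049] 205 [422.03626269 321.79436434  36.        ] 0.035726050949760585
t8.8 pos [ 0.4672 -0.0489  0.1561] F [ 3. -1.  5.] T [-0.01 -0.17  0.  ] w 0.0600 q1,q6 [-0.25  1.32] phi 1.572
tool delta [ 0.3709 -0.0445 -0.0051] rot [0.0082 0.0021 0.0015] post-rot delta [ 0.3709 -0.0451 -0.0039]
```

```bash
python3 -m crank '[{"grip":0.06,"tx":0.037,"ty":-0.0042,"tz":0,"rx":0,"ry":0,"rz":0},{"grip":0.06,"tx":0.037,"ty":-0.0042,"tz":0,"rx":0,"ry":0,"rz":0},{"grip":0.06,"tx":0.037,"ty":-0.0042,"tz":0,"rx":0,"ry":0,"rz":0},{"grip":0.06,"tx":0.037,"ty":-0.0042,"tz":0,"rx":0,"ry":0,"rz":0},{"grip":0.06,"tx":0.037,"ty":-0.0042,"tz":0,"rx":0,"ry":0,"rz":0},{"grip":0.06,"tx":0.037,"ty":-0.0042,"tz":0,"rx":0,"ry":0,"rz":0},{"grip":0.06,"tx":0.037,"ty":-0.0042,"tz":0,"rx":0,"ry":0,"rz":0},{"grip":0.06,"tx":0.037,"ty":-0.0042,"tz":0,"rx":0,"ry":0,"rz":0},{"grip":0.06,"tx":0.037,"ty":-0.0042,"tz":0,"rx":0,"ry":0,"rz":0},{"grip":0.06,"tx":0.037,"ty":-0.0042,"tz":0,"rx":0,"ry":0,"rz":0},{"grip":0.06,"tx":0,"ty":0,"tz":0.04,"rx":0,"ry":0,"rz":0},{"grip":0.06,"tx":0,"ty":0,"tz":0.04,"rx":0,"ry":0,"rz":0},{"grip":0.06,"tx":0,"ty":0,"tz":0,"rx":0,"ry":0,"rz":0},{"grip":0.06,"tx":0,"ty":0,"tz":0,"rx":0,"ry":0,"rz":0},{"grip":0.06,"tx":0,"ty":0,"tz":0,"rx":0,"ry":0,"rz":0}]'; python3 - <<'E'
from h import *
d=cam("top");P=dep(d)
for c,a,m in blobs(d,(100,120,50),(125,255,255),10):
    if 180<c[0]<450 and 215<c[1]<340: z=np.median(P[m][:,2]);print(c,a,ray(d,*c,.098 if z>.06 else .036)*1e3,z)
E
python3 dl.py .422 .3225 .018 1.571
```

```text
clock: 10.35
tool_pos: [0.4237, 0.3224, 0.0715]
orientation: [0.001, 0.707, 0.708, 0.002]
contact_force: [0.4, 0.2, 0.2]
grip_width: 0.0599
gripper_force: 0.0
[252.90306122 256.52040816] 196 [552.10206292 198.71714449  36.        ] 0.03577943341790492
[367.45652174 293.61304348] 230 [463.69955504 -47.89151779  98.        ] 0.09716797600709184
[195.8042328  315.93650794] 189 [421.41064452 319.26366684  36.        ] 0.036022161692626946
[341.5 323. ] 12 [405.21737348   2.6464431   36.        ] 0.05106198289137234
[382.5 324. ] 12 [402.76680496 -86.74166794  36.        ] 0.051492848120587575
t10.4 pos [0.4242 0.3227 0.072 ] F [0.3 0.6 0.3] T [-0.02 -0.03  0.02] w 0.0601 q1,q6 [0.52 2.09] phi 1.572
tool delta [-0.0003 -0.0024  0.054 ] rot [ 0.0048 -0.0028  0.0009] post-rot delta [-0.0002 -0.0022  0.054 ]
```

```bash
python3 -m crank '[{"grip":0.06,"tx":-0.0002,"ty":-0.0022,"tz":0.03,"rx":0,"ry":0,"rz":0},{"grip":0.06,"tx":0,"ty":0,"tz":0.024,"rx":0,"ry":0,"rz":0},{"grip":0.06,"tx":0,"ty":0,"tz":0,"rx":0,"ry":0,"rz":0},{"grip":0.0,"tx":0,"ty":0,"tz":0,"rx":0,"ry":0,"rz":0},{"grip":0.0,"tx":0,"ty":0,"tz":0,"rx":0,"ry":0,"rz":0},{"grip":0.0,"tx":0,"ty":0,"tz":0,"rx":0,"ry":0,"rz":0},{"grip":0.0,"tx":0,"ty":0,"tz":0,"rx":0,"ry":0,"rz":0}]'; python3 dl.py .463 -.0932 .17 1.571
```

```text
clock: 11.1
tool_pos: [0.422, 0.3227, 0.0179]
orientation: [0.001, 0.707, 0.708, 0.003]
contact_force: [-0.6, -0.1, 7.3]
grip_width: 0.0341
gripper_force: 60.4
t11.1 pos [0.422  0.3227 0.0179] F [-0.6 -0.1  7.3] T [-0.07  0.06  0.04] w 0.0341 q1,q6 [0.53 2.1 ] phi 1.572
tool delta [-0.4156  0.0411 -0.153 ] rot [ 0.0049 -0.0026  0.0014] post-rot delta [-0.4159  0.0409 -0.1521]
```

```bash
python3 -m crank '[{"grip":0.0,"tx":0,"ty":0,"tz":-0.038,"rx":0,"ry":0,"rz":0},{"grip":0.0,"tx":0,"ty":0,"tz":-0.038,"rx":0.004,"ry":-0.002,"rz":0},{"grip":0.0,"tx":0,"ty":0,"tz":-0.038,"rx":0,"ry":0,"rz":0},{"grip":0.0,"tx":0,"ty":0,"tz":-0.038,"rx":0,"ry":0,"rz":0},{"grip":0.0,"tx":-0.0416,"ty":0.0041,"tz":0,"rx":0,"ry":0,"rz":0},{"grip":0.0,"tx":-0.0416,"ty":0.0041,"tz":0,"rx":0,"ry":0,"rz":0},{"grip":0.0,"tx":-0.0416,"ty":0.0041,"tz":0,"rx":0,"ry":0,"rz":0},{"grip":0.0,"tx":-0.0416,"ty":0.0041,"tz":0,"rx":0,"ry":0,"rz":0},{"grip":0.0,"tx":-0.0416,"ty":0.0041,"tz":0,"rx":0,"ry":0,"rz":0},{"grip":0.0,"tx":-0.0416,"ty":0.0041,"tz":0,"rx":0,"ry":0,"rz":0},{"grip":0.0,"tx":-0.0416,"ty":0.0041,"tz":0,"rx":0,"ry":0,"rz":0},{"grip":0.0,"tx":-0.0416,"ty":0.0041,"tz":0,"rx":0,"ry":0,"rz":0},{"grip":0.0,"tx":-0.0416,"ty":0.0041,"tz":0,"rx":0,"ry":0,"rz":0},{"grip":0.0,"tx":-0.0416,"ty":0.0041,"tz":0,"rx":0,"ry":0,"rz":0},{"grip":0.0,"tx":0,"ty":0,"tz":0,"rx":0,"ry":0,"rz":0},{"grip":0.0,"tx":0,"ty":0,"tz":0,"rx":0,"ry":0,"rz":0},{"grip":0.0,"tx":0,"ty":0,"tz":0,"rx":0,"ry":0,"rz":0}]'; python3 dl.py .463 -.0935 .08 1.571;  python3 - <<'E'
from h import *
for n in("top","scene"):
  d=cam(n);P=dep(d)
  for c,a,m in blobs(d,(100,120,50),(125,255,255),10):
    if n=="scene" or 180<c[0]<450 and 215<c[1]<340: print(n,c,a,np.median(P[m],0))
E
```

```text
clock: 12.8
tool_pos: [0.4616, -0.0934, 0.1676]
orientation: [-0.001, 0.706, 0.708, -0.002]
contact_force: [-1.3, 0.2, -1.1]
grip_width: 0.0339
gripper_force: 60.3
t12.8 pos [ 0.4616 -0.0934  0.1676] F [-1.3  0.2 -1.1] T [0.05 0.07 0.05] w 0.0339 q1,q6 [-0.34  1.23] phi 1.573
tool delta [0.     0.0018 0.0875] rot [-0.0042  0.0013  0.0022] post-rot delta [-0.0001  0.0014  0.0876]
top [252.90862944 256.55837563] 197 [0.55121606 0.19848598 0.03580846]
top [367.41964286 293.67857143] 224 [ 0.46306305 -0.04761639  0.09733214]
top [341.5 323. ] 12 [0.4049165  0.0036156  0.05116833]
top [382.5 324. ] 12 [ 0.40249028 -0.08420744  0.05181363]
scene [400.89928058 199.51079137] 139 [ 0.45920563 -0.08145411  0.18545365]
scene [205.24299065 214.3364486 ] 107 [0.823887   0.08740828 0.12484619]
scene [388.09677419 246.35483871] 62 [ 0.45954275 -0.03825675  0.0982784 ]
scene [280.8        317.65925926] 135 [0.55086622 0.20170888 0.0366611 ]
scene [184.11111111 381.55555556] 18 [0.58254601 0.39612256 0.03206883]
scene [192.96774194 400.41935484] 31 [0.53672883 0.42373749 0.04517246]
scene [201.666666
[... 256 characters left out ...]
08 0.04506528]
scene [209.50980392 429.98039216] 51 [0.48531142 0.44740308 0.04516412]
scene [240.375 436.375] 48 [0.44753678 0.43480543 0.04512928]
scene [219.46296296 437.66666667] 54 [0.46732603 0.44969774 0.04548691]
scene [251.   444.25] 48 [0.4294509  0.43660006 0.04520188]
scene [261.9  452.38] 50 [0.41178027 0.43873704 0.04525071]
scene [217.95454545 455.89393939] 66 [0.45155386 0.46952109 0.04532811]
scene [228.41176471 464.52941176] 68 [0.4343296  0.47179665 0.04513576]
scene [262.23611111 471.48611111] 72 [0.39663687 0.45858158 0.0455572 ]
scene [239.63888889 474.01388889] 72 [0.41616608 0.4739331  0.04485143]
scene [274.07142857 477.78571429] 28 [0.38136332 0.45755797 0.04539991]
```

```bash
python3 -m crank '[{"grip":0.0,"tx":0,"ty":0.001,"tz":0.04,"rx":0,"ry":0,"rz":0},{"grip":0.0,"tx":0,"ty":0,"tz":0.026,"rx":0,"ry":0,"rz":0},{"grip":0.0,"tx":0,"ty":0,"tz":0.01,"rx":0,"ry":0,"rz":0},{"grip":0.0,"tx":0,"ty":0,"tz":0.007,"rx":0,"ry":0,"rz":0},{"grip":0.0,"tx":0,"ty":0,"tz":0.003,"rx":0,"ry":0,"rz":0},{"grip":0.0,"tx":0,"ty":0,"tz":0,"rx":0,"ry":0,"rz":0},{"grip":0.0,"tx":0,"ty":0,"tz":0,"rx":0,"ry":0,"rz":0}]'; python3 dl.py .463 -.0935 .08 1.571
```

```text
clock: 13.6
tool_pos: [0.4632, -0.0939, 0.0816]
orientation: [-0.0, 0.706, 0.708, -0.001]
contact_force: [2.8, 0.5, -2.3]
grip_width: 0.034
gripper_force: 62.0
t13.6 pos [ 0.4632 -0.0939  0.0816] F [ 2.8  0.5 -2.3] T [ 0.23 -0.8   0.01] w 0.0340 q1,q6 [-0.34  1.23] phi 1.573
tool delta [ 0.0004 -0.0002  0.0016] rot [-0.0025  0.0013  0.0023] post-rot delta [ 0.0004 -0.0002  0.0016]
```

```bash
python3 -m crank '[{"grip":0.0,"tx":0,"ty":0.0005,"tz":0.0022,"rx":0,"ry":0,"rz":0},{"grip":0.0,"tx":0,"ty":0,"tz":0,"rx":0,"ry":0,"rz":0},{"grip":0.055,"tx":0,"ty":0,"tz":0,"rx":0,"ry":0,"rz":0},{"grip":0.06,"tx":0,"ty":0,"tz":0,"rx":0,"ry":0,"rz":0},{"grip":0.06,"tx":0,"ty":0,"tz":0,"rx":0,"ry":0,"rz":0},{"grip":0.06,"tx":0,"ty":0,"tz":-0.035,"rx":0,"ry":0,"rz":0},{"grip":0.06,"tx":0,"ty":0,"tz":-0.045,"rx":0,"ry":0,"rz":0},{"grip":0.06,"tx":0.03,"ty":0.009,"tz":0,"rx":0,"ry":0,"rz":0},{"grip":0.06,"tx":0.03,"ty":0.009,"tz":0,"rx":0,"ry":0,"rz":0},{"grip":0.06,"tx":0.03,"ty":0.009,"tz":0,"rx":0,"ry":0,"rz":0},{"grip":0.06,"tx":0.03,"ty":0.009,"tz":0,"rx":0,"ry":0,"rz":0},{"grip":0.06,"tx":0.03,"ty":0.009,"tz":0,"rx":0,"ry":0,"rz":0},{"grip":0.06,"tx":0.03,"ty":0.009,"tz":0,"rx":0,"ry":0,"rz":0},{"grip":0.06,"tx":0.03,"ty":0.009,"tz":0,"rx":0,"ry":0,"rz":0},{"grip":0.06,"tx":0.03,"ty":0.009,"tz":0,"rx":0,"ry":0,"rz":0},{"grip":0.06,"tx":0.03,"ty":0.009,"tz":0,"rx":0,"ry":0,"rz":0},{"grip":0.06,"tx":0.022,"ty":0.008,"tz":0,"rx":0,"ry":0,"rz":0},{"grip":0.06,"tx":0,"ty":0,"tz":0.04,"rx":0,"ry":0,"rz":0},{"grip":0.06,"tx":0,"ty":0,"tz":0.03,"rx":0,"ry":0,"rz":0},{"grip":0.06,"tx":0,"ty":0,"tz":0,"rx":0,"ry":0,"rz":0}]'; python3 - <<'E'
from h import *
d=cam("top");P=dep(d)
for c,a,m in blobs(d,(100,120,50),(125,255,255),20):
    if 180<c[0]<450 and 215<c[1]<340: z=np.median(P[m][:,2]);print(c,a,ray(d,*c,.098 if z>.06 else .036)*1e3,z)
E
python3 dl.py .5525 .1993 .018 1.571
```

```text
clock: 15.6
tool_pos: [0.5469, 0.1968, 0.0822]
orientation: [-0.004, 0.706, 0.708, -0.007]
contact_force: [-1.6, 1.2, 0.8]
grip_width: 0.0599
gripper_force: 0.0
[256.984375 258.203125] 64 [548.28582808 189.53438476  36.        ] 0.03574513424031742
[367.56410256 293.62393162] 234 [463.67655633 -48.11390016  98.        ] 0.09730545388423155
[389.40948276 295.00862069] 232 [460.71047389 -93.3198367   98.        ] 0.09726683491837464
t15.7 pos [0.5487 0.1971 0.0852] F [ 0.4 -0.7 -0.1] T [-0.    0.01  0.02] w 0.0602 q1,q6 [0.23 1.8 ] phi 1.573
tool delta [0.0025 0.0046 0.0672] rot [-0.0112  0.0039  0.0016] post-rot delta [0.0022 0.0038 0.0672]
```

```bash
python3 -m crank '[{"grip":0.06,"tx":0.002,"ty":0.003,"tz":0.03,"rx":0,"ry":0,"rz":0},{"grip":0.06,"tx":0,"ty":0,"tz":0,"rx":0,"ry":0,"rz":0},{"grip":0.06,"tx":0,"ty":0,"tz":0,"rx":0,"ry":0,"rz":0},{"grip":0.06,"tx":0,"ty":0,"tz":0,"rx":0,"ry":0,"rz":0}]'; python3 dl.py .5525 .1993 .018 1.571
```

```text
clock: 16.05
tool_pos: [0.5557, 0.1998, 0.0608]
orientation: [0.0, 0.707, 0.708, -0.001]
contact_force: [0.1, 0.5, 0.3]
grip_width: 0.0603
gripper_force: 0.0
t16.1 pos [0.5557 0.1998 0.0608] F [0.1 0.5 0.3] T [-0.   -0.03 -0.  ] w 0.0603 q1,q6 [0.23 1.8 ] phi 1.572
tool delta [-0.0005 -0.0031  0.0428] rot [-0.0007  0.0013  0.0013] post-rot delta [-0.0005 -0.0032  0.0428]
```

```bash
python3 -m crank '[{"grip":0.06,"tx":-0.0005,"ty":-0.003,"tz":0.03,"rx":0,"ry":0,"rz":0},{"grip":0.06,"tx":0,"ty":0,"tz":0.013,"rx":0,"ry":0,"rz":0},{"grip":0.06,"tx":0,"ty":0,"tz":0,"rx":0,"ry":0,"rz":0},{"grip":0.0,"tx":0,"ty":0,"tz":0,"rx":0,"ry":0,"rz":0},{"grip":0.0,"tx":0,"ty":0,"tz":0,"rx":0,"ry":0,"rz":0},{"grip":0.0,"tx":0,"ty":0,"tz":0,"rx":0,"ry":0,"rz":0},{"grip":0.0,"tx":0,"ty":0,"tz":0,"rx":0,"ry":0,"rz":0}]'; python3 dl.py .465 -.0015 .17 1.571
```

```text
clock: 16.75
tool_pos: [0.5526, 0.1994, 0.0171]
orientation: [0.0, 0.707, 0.708, -0.001]
contact_force: [-0.0, 0.1, 4.0]
grip_width: 0.0339
gripper_force: 60.3
t16.8 pos [0.5526 0.1994 0.0171] F [-0.   0.1  4. ] T [-0.03  0.07 -0.02] w 0.0339 q1,q6 [0.23 1.8 ] phi 1.572
tool delta [-0.201  -0.088  -0.1525] rot [-0.0009  0.0013  0.0015] post-rot delta [-0.2009 -0.0876 -0.1529]
```

```bash
python3 -m crank '[{"grip":0.0,"tx":0,"ty":0,"tz":-0.038,"rx":0,"ry":0,"rz":0},{"grip":0.0,"tx":0,"ty":0,"tz":-0.038,"rx":0,"ry":0,"rz":0},{"grip":0.0,"tx":0,"ty":0,"tz":-0.038,"rx":0,"ry":0,"rz":0},{"grip":0.0,"tx":0,"ty":0,"tz":-0.038,"rx":0,"ry":0,"rz":0},{"grip":0.0,"tx":-0.0335,"ty":-0.0146,"tz":0,"rx":0,"ry":0,"rz":0},{"grip":0.0,"tx":-0.0335,"ty":-0.0146,"tz":0,"rx":0,"ry":0,"rz":0},{"grip":0.0,"tx":-0.0335,"ty":-0.0146,"tz":0,"rx":0,"ry":0,"rz":0},{"grip":0.0,"tx":-0.0335,"ty":-0.0146,"tz":0,"rx":0,"ry":0,"rz":0},{"grip":0.0,"tx":-0.0335,"ty":-0.0146,"tz":0,"rx":0,"ry":0,"rz":0},{"grip":0.0,"tx":-0.0335,"ty":-0.0146,"tz":0,"rx":0,"ry":0,"rz":0},{"grip":0.0,"tx":0,"ty":0,"tz":0,"rx":0,"ry":0,"rz":0},{"grip":0.0,"tx":0,"ty":0,"tz":0,"rx":0,"ry":0,"rz":0},{"grip":0.0,"tx":0,"ty":0,"tz":0,"rx":0,"ry":0,"rz":0}]'; python3 dl.py .465 -.0015 .08 1.571
```

```text
clock: 18.05
tool_pos: [0.4647, -0.0011, 0.168]
orientation: [-0.001, 0.706, 0.708, -0.002]
contact_force: [-0.1, -0.3, -0.7]
grip_width: 0.0337
gripper_force: 60.2
t18.1 pos [ 0.4647 -0.0011  0.168 ] F [-0.1 -0.3 -0.7] T [-0.04  0.02  0.08] w 0.0337 q1,q6 [-0.15  1.42] phi 1.573
tool delta [-0.0002  0.0006  0.088 ] rot [-0.0038  0.0014  0.002 ] post-rot delta [-0.0004  0.0003  0.088 ]
```

```bash
python3 -m crank '[{"grip":0.0,"tx":0,"ty":0,"tz":0.04,"rx":0,"ry":0,"rz":0},{"grip":0.0,"tx":0,"ty":0,"tz":0.026,"rx":0,"ry":0,"rz":0},{"grip":0.0,"tx":0,"ty":0,"tz":0.01,"rx":0,"ry":0,"rz":0},{"grip":0.0,"tx":0,"ty":0,"tz":0.008,"rx":0,"ry":0,"rz":0},{"grip":0.0,"tx":0,"ty":0,"tz":0.003,"rx":0,"ry":0,"rz":0},{"grip":0.0,"tx":0,"ty":0,"tz":0,"rx":0,"ry":0,"rz":0},{"grip":0.0,"tx":0,"ty":0,"tz":0,"rx":0,"ry":0,"rz":0}]'; python3 dl.py .465 -.0015 .079 1.571
```

```text
clock: 18.75
tool_pos: [0.4663, -0.0013, 0.082]
orientation: [0.001, 0.706, 0.708, -0.001]
contact_force: [4.3, 1.2, 1.2]
grip_width: 0.0339
gripper_force: 65.2
t18.8 pos [ 0.4663 -0.0013  0.082 ] F [4.3 1.2 1.2] T [ 0.21 -0.94 -0.02] w 0.0339 q1,q6 [-0.15  1.42] phi 1.574
tool delta [-0.0002 -0.0013  0.003 ] rot [0.0002 0.0017 0.0028] post-rot delta [-0.0002 -0.0013  0.003 ]
```

```bash
python3 -m crank '[{"grip":0.0,"tx":0,"ty":-0.001,"tz":0.0026,"rx":0,"ry":0,"rz":0},{"grip":0.0,"tx":0,"ty":0,"tz":0,"rx":0,"ry":0,"rz":0},{"grip":0.055,"tx":0,"ty":0,"tz":0,"rx":0,"ry":0,"rz":0},{"grip":0.06,"tx":0,"ty":0,"tz":0,"rx":0,"ry":0,"rz":0},{"grip":0.06,"tx":0,"ty":0,"tz":0,"rx":0,"ry":0,"rz":0},{"grip":0.06,"tx":0,"ty":0,"tz":-0.035,"rx":0,"ry":0,"rz":0},{"grip":0.06,"tx":0,"ty":0,"tz":-0.045,"rx":0,"ry":0,"rz":0},{"grip":0.065,"tx":-0.037,"ty":-0.001,"tz":0,"rx":0,"ry":0,"rz":0},{"grip":0.065,"tx":-0.037,"ty":-0.001,"tz":0,"rx":0,"ry":0,"rz":0},{"grip":0.065,"tx":-0.037,"ty":-0.001,"tz":0,"rx":0,"ry":0,"rz":0},{"grip":0.065,"tx":-0.037,"ty":-0.001,"tz":0,"rx":0,"ry":0,"rz":0},{"grip":0.065,"tx":-0.04,"ty":-0.001,"tz":0,"rx":0,"ry":0,"rz":0},{"grip":0.065,"tx":0,"ty":0,"tz":0,"rx":0,"ry":0,"rz":0},{"grip":0.065,"tx":0,"ty":0,"tz":0,"rx":0,"ry":0,"rz":0},{"grip":0.065,"tx":0,"ty":0,"tz":0,"rx":0,"ry":0,"rz":0}]'; python3 - <<'E'
from h import *
d=cam("top");P=dep(d)
for c,a,m in blobs(d,(100,120,50),(125,255,255),20):
    if 180<c[0]<450 and 215<c[1]<340: z=np.median(P[m][:,2]);print(c,a,ray(d,*c,.098 if z>.06 else .036)*1e3,z)
E
python3 dl.py .4603 -.1897 .117 1.571
```

```text
clock: 20.25
tool_pos: [0.4583, -0.1888, 0.1584]
orientation: [-0.002, 0.706, 0.708, -0.002]
contact_force: [-0.2, 0.4, -0.6]
grip_width: 0.0649
gripper_force: 0.0
[367.42222222 293.64      ] 225 [463.64411776 -47.81907925  98.        ] 0.09746450939558864
[344.73275862 293.98706897] 232 [463.04207915  -0.82798776  98.        ] 0.09742411318101196
[389.41304348 295.03478261] 230 [460.65651139 -93.32538856  98.        ] 0.09732096347512553
t20.3 pos [ 0.4585 -0.1886  0.1586] F [ 0.2  0.  -0.7] T [ 0.05 -0.08 -0.03] w 0.0650 q1,q6 [-0.52  1.04] phi 1.574
tool delta [-0.001   0.002   0.0416] rot [-0.005   0.0011  0.0027] post-rot delta [-0.0011  0.0018  0.0416]
```

```bash
python3 -m crank '[{"grip":0.065,"tx":-0.001,"ty":0.001,"tz":0.03,"rx":0,"ry":0,"rz":0},{"grip":0.065,"tx":0,"ty":0,"tz":0.0115,"rx":0,"ry":0,"rz":0},{"grip":0.065,"tx":0,"ty":0,"tz":0,"rx":0,"ry":0,"rz":0},{"grip":0.065,"tx":0,"ty":0,"tz":0,"rx":0,"ry":0,"rz":0}]';  python3 dl.py .4603 -.1897 .117 1.571; python3 -m crank '[{"grip":0,"tx":0,"ty":0,"tz":0,"rx":0,"ry":0,"rz":0},{"grip":0,"tx":0,"ty":0,"tz":0,"rx":0,"ry":0,"rz":0},{"grip":0,"tx":0,"ty":0,"tz":0,"rx":0,"ry":0,"rz":0},{"grip":0,"tx":0,"ty":0,"tz":0,"rx":0,"ry":0,"rz":0}]';  python3 dl.py
```

```text
clock: 20.7
tool_pos: [0.4594, -0.1901, 0.1174]
orientation: [-0.001, 0.706, 0.708, -0.002]
contact_force: [-0.0, -0.7, 1.0]
grip_width: 0.0649
gripper_force: 0.0
t20.7 pos [ 0.4594 -0.1901  0.1174] F [-0.  -0.7  1. ] T [ 0.05 -0.02 -0.04] w 0.0649 q1,q6 [-0.52  1.04] phi 1.574
tool delta [0.0004 0.0009 0.0004] rot [-0.0047  0.0015  0.0026] post-rot delta [0.0004 0.0009 0.0004]
clock: 21.1
tool_pos: [0.4623, -0.1912, 0.1196]
orientation: [0.002, 0.706, 0.708, -0.0]
contact_force: [5.1, 2.1, 3.8]
grip_width: 0.036
gripper_force: 59.9
t21.1 pos [ 0.4623 -0.1912  0.1196] F [5.1 2.1 3.8] T [ 0.41 -1.06  0.06] w 0.0360 q1,q6 [-0.53  1.04] phi 1.573
```

```bash
python3 -m crank '[{"grip":0,"tx":0,"ty":0.0025,"tz":-0.001,"rx":0,"ry":0,"rz":0},{"grip":0,"tx":0,"ty":0,"tz":-0.0004,"rx":0,"ry":0,"rz":-0.14},{"grip":0,"tx":0,"ty":0,"tz":-0.0004,"rx":0,"ry":0,"rz":-0.14},{"grip":0,"tx":0,"ty":0,"tz":-0.0004,"rx":0,"ry":0,"rz":-0.14},{"grip":0,"tx":0,"ty":0,"tz":-0.0004,"rx":0,"ry":0,"rz":-0.14},{"grip":0,"tx":0,"ty":0,"tz":-0.0004,"rx":0,"ry":0,"rz":-0.14},{"grip":0,"tx":0,"ty":0,"tz":0,"rx":0,"ry":0,"rz":0},{"grip":0,"tx":0,"ty":0,"tz":0,"rx":0,"ry":0,"rz":0},{"grip":0,"tx":0,"ty":0,"tz":0,"rx":0,"ry":0,"rz":0}]';  python3 dl.py .4623 -.191 .1217 2.273
```

```text
clock: 22.0
tool_pos: [0.4623, -0.1912, 0.1217]
orientation: [-0.001, 0.421, 0.907, -0.002]
contact_force: [0.1, 1.0, 5.9]
grip_width: 0.0355
gripper_force: 60.1
t22.0 pos [ 0.4623 -0.1912  0.1217] F [0.1 1.  5.9] T [ 0.3  -0.2   0.03] w 0.0355 q1,q6 [-0.52  0.35] phi 2.272
tool delta [ 0.0001  0.0002 -0.    ] rot [-0.0046  0.0001 -0.0005] post-rot delta [ 0.0001  0.0002 -0.    ]
```

```bash
python3 -m crank '[{"grip":0,"tx":0,"ty":0,"tz":-0.001,"rx":0,"ry":0,"rz":-0.14},{"grip":0,"tx":0,"ty":0,"tz":-0.0004,"rx":0,"ry":0,"rz":-0.14},{"grip":0,"tx":0,"ty":0,"tz":-0.0004,"rx":0,"ry":0,"rz":-0.14},{"grip":0,"tx":0,"ty":0,"tz":-0.0004,"rx":0,"ry":0,"rz":-0.14},{"grip":0,"tx":0,"ty":0,"tz":-0.0004,"rx":0,"ry":0,"rz":-0.14},{"grip":0,"tx":0,"ty":0,"tz":0,"rx":0,"ry":0,"rz":0},{"grip":0,"tx":0,"ty":0,"tz":0,"rx":0,"ry":0,"rz":0}]';  python3 dl.py .4623 -.191 .1217 2.973;python3 -m crank '[{"grip":0,"tx":0,"ty":0,"tz":-0.0004,"rx":0,"ry":0,"rz":-0.1},{"grip":0,"tx":0,"ty":0,"tz":0,"rx":0,"ry":0,"rz":0},{"grip":0,"tx":0,"ty":0,"tz":0,"rx":0,"ry":0,"rz":0}]';  python3 dl.py .4623 -.191 .1217 3.073
```

```text
clock: 22.7
tool_pos: [0.4622, -0.1913, 0.1237]
orientation: [-0.002, 0.086, 0.996, -0.002]
contact_force: [1.0, 0.2, 6.1]
grip_width: 0.0356
gripper_force: 60.0
t22.7 pos [ 0.4622 -0.1913  0.1237] F [1.  0.2 6.1] T [ 0.1  -0.17  0.09] w 0.0356 q1,q6 [-0.52 -0.35] phi 2.969
tool delta [-0.0001  0.0003  0.002 ] rot [-0.0038 -0.0033 -0.0038] post-rot delta [-0.0001  0.0003  0.002 ]
clock: 23.0
tool_pos: [0.4622, -0.1913, 0.124]
orientation: [-0.002, 0.037, 0.999, -0.002]
contact_force: [1.1, -1.2, 6.3]
grip_width: 0.0354
gripper_force: 60.1
t23.0 pos [ 0.4622 -0.1913  0.124 ] F [ 1.1 -1.2  6.3] T [-0.03 -0.1   0.06] w 0.0354 q1,q6 [-0.52 -0.45] phi 3.068
tool delta [-0.0001  0.0004  0.0023] rot [-0.0035 -0.0036 -0.0048] post-rot delta [-0.0001  0.0004  0.0023]
```

```bash
python3 -m crank '[{"grip":0,"tx":0,"ty":0,"tz":-0.001,"rx":0,"ry":0,"rz":-0.12},{"grip":0,"tx":0,"ty":0,"tz":-0.0004,"rx":0,"ry":0,"rz":-0.12},{"grip":0,"tx":0,"ty":0,"tz":0,"rx":0,"ry":0,"rz":0},{"grip":0,"tx":0,"ty":0,"tz":0,"rx":0,"ry":0,"rz":0}]';  python3 dl.py;python3 -m crank '[{"grip":0,"tx":0,"ty":0,"tz":-0.0004,"rx":0,"ry":0,"rz":-0.12},{"grip":0,"tx":0,"ty":0,"tz":-0.0004,"rx":0,"ry":0,"rz":-0.12},{"grip":0,"tx":0,"ty":0,"tz":0,"rx":0,"ry":0,"rz":0},{"grip":0,"tx":0,"ty":0,"tz":0,"rx":0,"ry":0,"rz":0}]';  python3 dl.py
```

```text
clock: 23.4
tool_pos: [0.4621, -0.1914, 0.1248]
orientation: [-0.002, -0.083, 0.997, -0.001]
contact_force: [1.3, -1.1, 3.6]
grip_width: 0.0355
gripper_force: 59.9
t23.4 pos [ 0.4621 -0.1914  0.1248] F [ 1.3 -1.1  3.6] T [-0.36 -0.27  0.05] w 0.0355 q1,q6 [-0.52 -0.69] phi -2.975
clock: 23.8
tool_pos: [0.4622, -0.1914, 0.1256]
orientation: [-0.002, -0.202, 0.979, -0.001]
contact_force: [2.1, -2.0, 3.7]
grip_width: 0.0354
gripper_force: 59.8
t23.8 pos [ 0.4622 -0.1914  0.1256] F [ 2.1 -2.   3.7] T [-0.6  -0.36  0.02] w 0.0354 q1,q6 [-0.52 -0.93] phi -2.735
```

```bash
python3 -m crank '[{"grip":0,"tx":0,"ty":0,"tz":-0.001,"rx":0,"ry":0,"rz":-0.12},{"grip":0,"tx":0,"ty":0,"tz":-0.0004,"rx":0,"ry":0,"rz":-0.12},{"grip":0,"tx":0,"ty":0,"tz":0,"rx":0,"ry":0,"rz":0},{"grip":0,"tx":0,"ty":0,"tz":0,"rx":0,"ry":0,"rz":0}]';  python3 dl.py;python3 -m crank '[{"grip":0,"tx":0,"ty":0,"tz":-0.0004,"rx":0,"ry":0,"rz":-0.12},{"grip":0,"tx":0,"ty":0,"tz":-0.0004,"rx":0,"ry":0,"rz":-0.12},{"grip":0,"tx":0,"ty":0,"tz":0,"rx":0,"ry":0,"rz":0},{"grip":0,"tx":0,"ty":0,"tz":0,"rx":0,"ry":0,"rz":0}]';  python3 dl.py
```

```text
clock: 24.2
tool_pos: [0.4622, -0.1915, 0.1264]
orientation: [-0.003, -0.318, 0.948, -0.001]
contact_force: [3.6, -3.6, -1.7]
grip_width: 0.0356
gripper_force: 59.9
t24.2 pos [ 0.4622 -0.1915  0.1264] F [ 3.6 -3.6 -1.7] T [-1.04 -0.7   0.1 ] w 0.0356 q1,q6 [-0.52 -1.17] phi -2.495
clock: 24.6
tool_pos: [0.4623, -0.1915, 0.1272]
orientation: [-0.003, -0.429, 0.903, -0.001]
contact_force: [2.9, -4.2, -1.9]
grip_width: 0.0355
gripper_force: 60.0
t24.6 pos [ 0.4623 -0.1915  0.1272] F [ 2.9 -4.2 -1.9] T [-1.05 -0.81  0.06] w 0.0355 q1,q6 [-0.52 -1.41] phi -2.254
```

```bash
python3 -m crank '[{"grip":0.06,"tx":0,"ty":0,"tz":0,"rx":0,"ry":0,"rz":0},{"grip":0.06,"tx":0,"ty":0,"tz":0,"rx":0,"ry":0,"rz":0},{"grip":0.06,"tx":0,"ty":0,"tz":0,"rx":0,"ry":0,"rz":0},{"grip":0.05,"tx":0,"ty":0,"tz":-0.035,"rx":0,"ry":0,"rz":0},{"grip":0.05,"tx":0,"ty":0,"tz":-0.035,"rx":0,"ry":0,"rz":0},{"grip":0.05,"tx":0,"ty":0,"tz":0,"rx":0,"ry":0,"rz":0.145},{"grip":0.05,"tx":0,"ty":0,"tz":0,"rx":0,"ry":0,"rz":0.145},{"grip":0.05,"tx":0,"ty":0,"tz":0,"rx":0,"ry":0,"rz":0.145},{"grip":0.05,"tx":0,"ty":0,"tz":0,"rx":0,"ry":0,"rz":0.145},{"grip":0.05,"tx":0,"ty":0,"tz":0,"rx":0,"ry":0,"rz":0.145},{"grip":0.05,"tx":0,"ty":0,"tz":0,"rx":0,"ry":0,"rz":0.145},{"grip":0.05,"tx":0,"ty":0,"tz":0,"rx":0,"ry":0,"rz":0.145},{"grip":0.05,"tx":-0.0158,"ty":0.0395,"tz":0,"rx":0,"ry":0,"rz":0},{"grip":0.05,"tx":-0.0158,"ty":0.0395,"tz":0,"rx":0,"ry":0,"rz":0},{"grip":0.05,"tx":-0.0158,"ty":0.0395,"tz":0,"rx":0,"ry":0,"rz":0},{"grip":0.05,"tx":-0.0158,"ty":0.0395,"tz":0,"rx":0,"ry":0,"rz":0},{"grip":0.05,"tx":-0.0158,"ty":0.0395,"tz":0,"rx":0,"ry":0,"rz":0},{"grip":0.05,"tx":-0.0158,"ty":0.0395,"tz":0,"rx":0,"ry":0,"rz":0},{"grip":0.05,"tx":0,"ty":0,"tz":0,"rx":0,"ry":0,"rz":0},{"grip":0.05,"tx":0,"ty":0,"tz":0,"rx":0,"ry":0,"rz":0}]'; python3 dl.py .5865 .0314 .11 3.012; python3 - <<'E'
from h import *
from station import arm
d=cam("top");P=dep(d)
cv2.imwrite("pics/t2.png",cv2.resize(d["frame"][160:340,290:470,::-1],None,fx=3.2,fy=3.2,interpolation=cv2.INTER_CUBIC))
w=P[292:297,436:443].reshape(-1,3);print("knob",np.median(w,0))
m=(P[...,2]>.122)&(P[...,2]<.15);m[:275]=0;m[315:]=0;m[:,:425]=0;m[:,460:]=0
q=P[m];print(np.median(q,0),np.percentile(q[:,2],[50,80,95]))
E
```

```text
clock: 26.6
tool_pos: [0.5853, 0.0339, 0.1961]
orientation: [-0.003, 0.061, 0.998, -0.001]
contact_force: [-0.6, -0.1, 0.5]
grip_width: 0.0499
gripper_force: 0.0
t26.6 pos [0.5853 0.0339 0.1961] F [-0.6 -0.1  0.5] T [ 0.    0.01 -0.04] w 0.0499 q1,q6 [-0.06  0.07] phi 3.019
tool delta [-0.002  -0.0021  0.0861] rot [-0.0028 -0.0059  0.0073] post-rot delta [-0.0015 -0.0023  0.0861]
knob [ 0.45916103 -0.18471888  0.13913551]
[ 0.46097197 -0.18826855  0.13819954] [0.13819954 0.13986618 0.1414829 ]
```

View pics/t2.png

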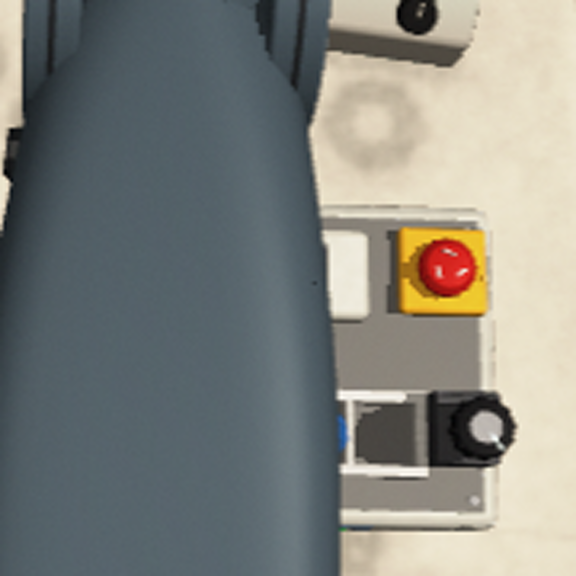

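The knob top has risen to z ≈ 0.139 (crop pixel (487,428)), so the knob is at about 3.6. The button is still down. Next is the lug.

```bash
python3 -m crank '[{"grip":0.05,"tx":-0.002,"ty":-0.002,"tz":0.03,"rx":-0.003,"ry":-0.006,"rz":0.007},{"grip":0.05,"tx":0,"ty":0,"tz":0.025,"rx":0,"ry":0,"rz":0},{"grip":0.05,"tx":0,"ty":0,"tz":0.015,"rx":0,"ry":0,"rz":0},{"grip":0.05,"tx":0,"ty":0,"tz":0.015,"rx":0,"ry":0,"rz":0},{"grip":0.05,"tx":0,"ty":0,"tz":0,"rx":0,"ry":0,"rz":0},{"grip":0.05,"tx":0,"ty":0,"tz":0,"rx":0,"ry":0,"rz":0},{"grip":0.05,"tx":0,"ty":0,"tz":0,"rx":0,"ry":0,"rz":0}]'; python3 dl.py .5865 .0314 .11 3.012;python3 -m crank '[{"grip":0,"tx":0,"ty":0,"tz":0,"rx":0,"ry":0,"rz":0},{"grip":0,"tx":0,"ty":0,"tz":0,"rx":0,"ry":0,"rz":0},{"grip":0,"tx":0,"ty":0,"tz":0,"rx":0,"ry":0,"rz":0},{"grip":0,"tx":0,"ty":0,"tz":0,"rx":0,"ry":0,"rz":0},{"grip":0,"tx":0,"ty":0,"tz":0,"rx":0,"ry":0,"rz":0},{"grip":0,"tx":0,"ty":0,"tz":0,"rx":0,"ry":0,"rz":0}]'; python3 dl.py .5865 .0314 .11 3.012
```

```text
clock: 27.35
tool_pos: [0.5882, 0.0303, 0.1131]
orientation: [0.002, 0.066, 0.998, 0.0]
contact_force: [0.1, 0.6, -0.7]
grip_width: 0.05
gripper_force: 0.0
t27.4 pos [0.5882 0.0303 0.1131] F [ 0.1  0.6 -0.7] T [-0.04 -0.04  0.01] w 0.0500 q1,q6 [-0.06  0.07] phi 3.010
tool delta [0.0019 0.0008 0.0031] rot [ 0.0007  0.004  -0.0017] post-rot delta [0.0018 0.0008 0.0031]
clock: 27.95
tool_pos: [0.5881, 0.0306, 0.1125]
orientation: [0.002, 0.065, 0.998, 0.0]
contact_force: [-0.1, 1.5, 3.8]
grip_width: 0.0105
gripper_force: 61.0
t27.9 pos [0.5881 0.0306 0.1125] F [-0.1  1.5  3.8] T [0.05 0.05 0.03] w 0.0105 q1,q6 [-0.06  0.07] phi 3.011
tool delta [0.0017 0.0006 0.0025] rot [ 0.0008  0.0036 -0.0013] post-rot delta [0.0017 0.0006 0.0025]
```

```bash
python3 -m crank '[{"grip":0,"tx":0,"ty":0,"tz":-0.004,"rx":0,"ry":0,"rz":0},{"grip":0,"tx":0,"ty":0,"tz":-0.004,"rx":0,"ry":0,"rz":0},{"grip":0,"tx":0,"ty":0,"tz":0,"rx":0,"ry":0,"rz":0},{"grip":0,"tx":0,"ty":0,"tz":0,"rx":0,"ry":0,"rz":0},{"grip":0,"tx":0,"ty":0,"tz":0,"rx":0,"ry":0,"rz":0}]'; python3 dl.py .5865 .0314 .11 3.012
```

```text
clock: 28.45
tool_pos: [0.5872, 0.0305, 0.1193]
orientation: [0.001, 0.066, 0.998, 0.0]
contact_force: [0.1, -0.1, -2.6]
grip_width: 0.0108
gripper_force: 60.4
t28.4 pos [0.5872 0.0305 0.1193] F [ 0.1 -0.1 -2.6] T [ 0.   -0.01  0.02] w 0.0108 q1,q6 [-0.06  0.07] phi 3.010
tool delta [0.0009 0.0008 0.0093] rot [ 0.0004  0.0013 -0.0015] post-rot delta [0.0009 0.0008 0.0093]
```

```bash
python3 -m crank '[{"grip":0,"tx":0.0013,"ty":-0.0176,"tz":0,"rx":0,"ry":0,"rz":0.147},{"grip":0,"tx":0.0013,"ty":-0.0176,"tz":0,"rx":0,"ry":0,"rz":0.147},{"grip":0,"tx":0.0013,"ty":-0.0176,"tz":0,"rx":0,"ry":0,"rz":0.147},{"grip":0,"tx":0.0013,"ty":-0.0176,"tz":0,"rx":0,"ry":0,"rz":0.147},{"grip":0,"tx":0.0013,"ty":-0.0176,"tz":0,"rx":0,"ry":0,"rz":0.147},{"grip":0,"tx":0,"ty":0,"tz":0,"rx":0,"ry":0,"rz":0},{"grip":0,"tx":0,"ty":0,"tz":0,"rx":0,"ry":0,"rz":0},{"grip":0,"tx":0,"ty":0,"tz":0,"rx":0,"ry":0,"rz":0}]'; python3 dl.py .5492 -.0423 .1193 2.275; python3 -c "
import numpy as np
a=2.275-np.pi; print(.4689+.1195*np.cos(a),.0466+.1195*np.sin(a))"
```

```text
clock: 29.25
tool_pos: [0.5465, -0.0449, 0.1197]
orientation: [0.001, 0.419, 0.908, 0.001]
contact_force: [-0.5, -0.1, -2.1]
grip_width: 0.0107
gripper_force: 60.3
t29.2 pos [ 0.5465 -0.0449  0.1197] F [-0.5 -0.1 -2.1] T [0.07 0.04 0.02] w 0.0107 q1,q6 [-0.2   0.66] phi 2.278
tool delta [0.0003 0.0037 0.0004] rot [0.0021 0.0013 0.0027] post-rot delta [0.0003 0.0037 0.0004]
0.5462675423269192 -0.044474219152800656
```

```bash
python3 -m crank '[{"grip":0,"tx":0.0013,"ty":-0.0176,"tz":0.0002,"rx":0,"ry":0,"rz":0.147},{"grip":0,"tx":0.0013,"ty":-0.0176,"tz":0.0002,"rx":0,"ry":0,"rz":0.147},{"grip":0,"tx":0.0013,"ty":-0.0176,"tz":0.0002,"rx":0,"ry":0,"rz":0.147},{"grip":0,"tx":0.0013,"ty":-0.0176,"tz":0.0002,"rx":0,"ry":0,"rz":0.147},{"grip":0,"tx":0,"ty":0,"tz":0,"rx":0,"ry":0,"rz":0},{"grip":0,"tx":0,"ty":0,"tz":0,"rx":0,"ry":0,"rz":0},{"grip":0,"tx":0,"ty":0,"tz":0,"rx":0,"ry":0,"rz":0}]'; python3 -c "
import numpy as np
a=1.690-np.pi; print(.4689+.1195*np.cos(a),.0466+.1195*np.sin(a))
a=1.542-np.pi; print(.4689+.1195*np.cos(a),.0466+.1195*np.sin(a))"; python3 dl.py .4655 -.0729 .1188 1.542
```

```text
clock: 29.95
tool_pos: [0.4832, -0.0728, 0.1189]
orientation: [0.001, 0.664, 0.748, 0.001]
contact_force: [-0.3, -0.1, -2.0]
grip_width: 0.0108
gripper_force: 60.4
0.48311112753094515 -0.07205198630574715
0.4654593145130585 -0.07285045702457546
t29.9 pos [ 0.4832 -0.0728  0.1189] F [-0.3 -0.1 -2. ] T [0.01 0.02 0.02] w 0.0108 q1,q6 [-0.29  1.16] phi 1.690
tool delta [ 0.002  -0.0176  0.    ] rot [ 3.000e-03 -1.000e-04  1.484e-01] post-rot delta [-0.0006 -0.0177  0.0001]
```

```bash
python3 -m crank '[{"grip":0,"tx":0.0006,"ty":-0.0088,"tz":0,"rx":0.002,"ry":0,"rz":0.074},{"grip":0,"tx":0.0006,"ty":-0.0088,"tz":0,"rx":0,"ry":0,"rz":0.074},{"grip":0,"tx":0,"ty":0,"tz":0,"rx":0,"ry":0,"rz":0},{"grip":0,"tx":0,"ty":0,"tz":0,"rx":0,"ry":0,"rz":0},{"grip":0,"tx":0,"ty":0,"tz":0,"rx":0,"ry":0,"rz":0}]'; python3 dl.py .4655 -.0729 .1188 1.542; python3 - <<'E'
from h import *
d=cam("scene");cv2.imwrite("pics/s3.png",cv2.resize(d["frame"][170:310,310:470,::-1],None,fx=4,fy=4,interpolation=cv2.INTER_CUBIC))
E
```

```text
clock: 30.45
tool_pos: [0.4654, -0.0733, 0.1187]
orientation: [0.0, 0.717, 0.697, 0.0]
contact_force: [0.8, -0.4, -2.1]
grip_width: 0.0109
gripper_force: 60.3
t30.4 pos [ 0.4654 -0.0733  0.1187] F [ 0.8 -0.4 -2.1] T [ 0.03 -0.01 -0.  ] w 0.0109 q1,q6 [-0.3  1.3] phi 1.541
tool delta [ 0.0004  0.0001 -0.0001] rot [ 0.0006 -0.0001 -0.0007] post-rot delta [ 0.0004  0.0001 -0.0001]
```

View pics/s3.png

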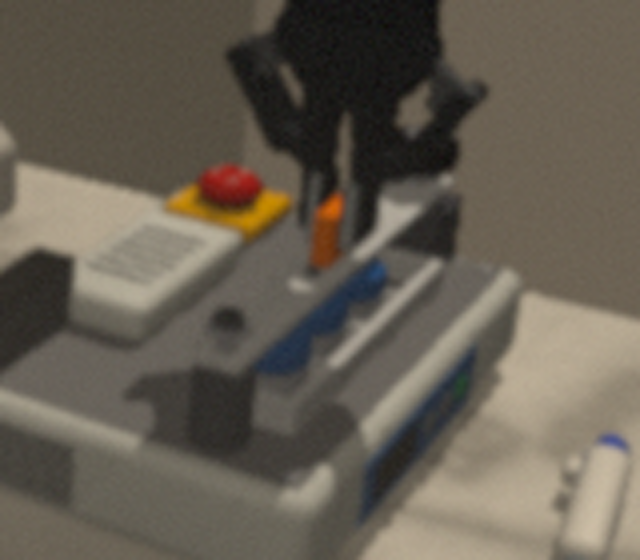

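The bar lies above the jars with its free end at the clamp post. I lower it.

```bash
python3 -m crank '[{"grip":0,"tx":0,"ty":0,"tz":0.003,"rx":0,"ry":0,"rz":0},{"grip":0,"tx":0,"ty":0,"tz":0.003,"rx":0,"ry":0,"rz":0},{"grip":0,"tx":0,"ty":0,"tz":0.002,"rx":0,"ry":0,"rz":0},{"grip":0,"tx":0,"ty":0,"tz":0,"rx":0,"ry":0,"rz":0},{"grip":0,"tx":0,"ty":0,"tz":0,"rx":0,"ry":0,"rz":0},{"grip":0,"tx":0,"ty":0,"tz":0,"rx":0,"ry":0,"rz":0}]'; python3 dl.py .4655 -.0729 .1125 1.542
```

```text
clock: 31.1
tool_pos: [0.4652, -0.0734, 0.1125]
orientation: [0.001, 0.718, 0.696, 0.001]
contact_force: [-2.9, 0.7, 5.1]
grip_width: 0.0108
gripper_force: 61.5
t31.1 pos [ 0.4652 -0.0734  0.1125] F [-2.9  0.7  5.1] T [0.15 0.54 0.03] w 0.0108 q1,q6 [-0.3  1.3] phi 1.540
tool delta [ 0.0005  0.0003 -0.    ] rot [ 0.0019  0.0005 -0.0021] post-rot delta [ 0.0005  0.0003 -0.    ]
```

```bash
python3 -m crank '[{"grip":0.04,"tx":0,"ty":0,"tz":0,"rx":0,"ry":0,"rz":0},{"grip":0.05,"tx":0,"ty":0,"tz":0,"rx":0,"ry":0,"rz":0},{"grip":0.05,"tx":0,"ty":0,"tz":0,"rx":0,"ry":0,"rz":0},{"grip":0.05,"tx":0,"ty":0,"tz":-0.03,"rx":0,"ry":0,"rz":0},{"grip":0.05,"tx":0,"ty":0,"tz":-0.04,"rx":0,"ry":0,"rz":0},{"grip":0.05,"tx":0.04,"ty":0,"tz":-0.02,"rx":0,"ry":0,"rz":0},{"grip":0.05,"tx":0.05,"ty":0,"tz":-0.02,"rx":0,"ry":0,"rz":0},{"grip":0.05,"tx":0.05,"ty":0,"tz":0,"rx":0,"ry":0,"rz":0},{"grip":0.05,"tx":0.05,"ty":0,"tz":0,"rx":0,"ry":0,"rz":0},{"grip":0.05,"tx":0.05,"ty":0,"tz":0,"rx":0,"ry":0,"rz":0},{"grip":0.05,"tx":0,"ty":0,"tz":0,"rx":0,"ry":0,"rz":0}]'; python3 - <<'E'
from h import *
np.set_printoptions(precision=4,suppress=True)
d=cam("top");P=dep(d)
a=cv2.resize(d["frame"][225:335,300:460,::-1],None,fx=4.5,fy=4.5,interpolation=cv2.INTER_CUBIC);cv2.imwrite("pics/t4.png",a)
for v,u in [(292,340),(292,356),(293,378),(293,400),(294,415),(294,422)]: print(u,v,P[v-1:v+2,u-1:u+2].reshape(-1,3).mean(0))
for c,ar,m in blobs(d,(7,170,120),(18,255,255),40): print(c,ray(d,*c,.135))
E
python3 dl.py .4622 -.1913 .127 3.1
```

```text
clock: 32.2
tool_pos: [0.4714, 0.1685, 0.2188]
orientation: [-0.001, 0.715, 0.699, 0.001]
contact_force: [0.4, -0.8, -0.0]
grip_width: 0.0503
gripper_force: 0.0
340 292 [0.4665 0.0094 0.1058]
356 292 [ 0.4666 -0.0237  0.1033]
378 293 [ 0.4618 -0.0643  0.1352]
400 293 [ 0.4642 -0.1141  0.1048]
415 294 [ 0.4622 -0.1452  0.1037]
422 294 [ 0.4534 -0.1341  0.2073]
[380.8085 291.9362] [ 0.4639 -0.07    0.135 ]
[128.1902 373.2283] [0.3104 0.4171 0.135 ]
t32.2 pos [0.4716 0.1658 0.2188] F [ 0.3 -0.1 -0.3] T [-0.04 -0.    0.01] w 0.0499 q1,q6 [0.2 1.8] phi 1.546
tool delta [-3.572e-01 -3.000e-04  9.180e-02] rot [-2.0000e-04 -4.0000e-04 -1.5545e+00] post-rot delta [-0.0055 -0.3572  0.0918]
```

View pics/t4.png

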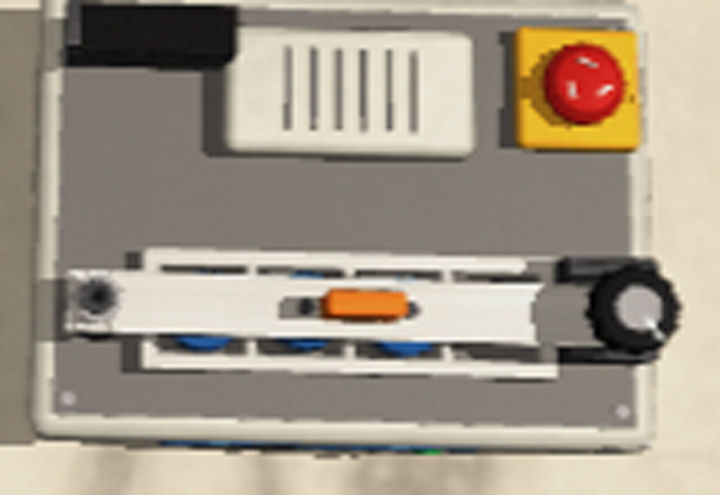

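The bar lies flat, with its slot end under the knob (crop pixel (635,308)). Next I move to the knob, wind the wrist back and tighten.

```bash
python3 -m crank '[{"grip":0.065,"tx":-0.0397,"ty":0,"tz":0,"rx":0,"ry":0,"rz":0},{"grip":0.065,"tx":-0.0397,"ty":0,"tz":0,"rx":0,"ry":0,"rz":0},{"grip":0.065,"tx":-0.0397,"ty":0,"tz":0,"rx":0,"ry":0,"rz":0},{"grip":0.065,"tx":-0.0397,"ty":0,"tz":0,"rx":0,"ry":0,"rz":0},{"grip":0.065,"tx":-0.0397,"ty":0,"tz":0,"rx":0,"ry":0,"rz":0},{"grip":0.065,"tx":-0.0397,"ty":0,"tz":0,"rx":0,"ry":0,"rz":0},{"grip":0.065,"tx":-0.0397,"ty":0,"tz":0,"rx":0,"ry":0,"rz":0},{"grip":0.065,"tx":-0.0397,"ty":0,"tz":0,"rx":0,"ry":0,"rz":0},{"grip":0.065,"tx":-0.0397,"ty":0,"tz":0,"rx":0,"ry":0,"rz":0},{"grip":0.065,"tx":0,"ty":0,"tz":0,"rx":0,"ry":0,"rz":-0.145},{"grip":0.065,"tx":0,"ty":0,"tz":0,"rx":0,"ry":0,"rz":-0.145},{"grip":0.065,"tx":0,"ty":0,"tz":0,"rx":0,"ry":0,"rz":-0.145},{"grip":0.065,"tx":0,"ty":0,"tz":0,"rx":0,"ry":0,"rz":-0.145},{"grip":0.065,"tx":0,"ty":0,"tz":0,"rx":0,"ry":0,"rz":-0.145},{"grip":0.065,"tx":0,"ty":0,"tz":0,"rx":0,"ry":0,"rz":-0.145},{"grip":0.065,"tx":0,"ty":0,"tz":0,"rx":0,"ry":0,"rz":-0.145},{"grip":0.065,"tx":0,"ty":0,"tz":0,"rx":0,"ry":0,"rz":-0.145},{"grip":0.065,"tx":0,"ty":0,"tz":0,"rx":0,"ry":0,"rz":-0.145},{"grip":0.065,"tx":0,"ty":0,"tz":0,"rx":0,"ry":0,"rz":-0.145}]';
python3 -m crank '[{"grip":0.065,"tx":0,"ty":0,"tz":0,"rx":0,"ry":0,"rz":-0.145},{"grip":0.065,"tx":0,"ty":0,"tz":0,"rx":0,"ry":0,"rz":-0.145},{"grip":0.065,"tx":0,"ty":0,"tz":0,"rx":0,"ry":0,"rz":-0.145},{"grip":0.065,"tx":0,"ty":0,"tz":0,"rx":0,"ry":0,"rz":-0.145},{"grip":0.065,"tx":0,"ty":0,"tz":0,"rx":0,"ry":0,"rz":-0.145},{"grip":0.065,"tx":0,"ty":0,"tz":0,"rx":0,"ry":0,"rz":-0.145},{"grip":0.065,"tx":0,"ty":0,"tz":0,"rx":0,"ry":0,"rz":-0.145},{"grip":0.065,"tx":0,"ty":0,"tz":0,"rx":0,"ry":0,"rz":-0.145},{"grip":0.065,"tx":0,"ty":0,"tz":0,"rx":0,"ry":0,"rz":-0.145},{"grip":0.065,"tx":0,"ty":0,"tz":0,"rx":0,"ry":0,"rz":-0.145},{"grip":0.065,"tx":0,"ty":0,"tz":0,"rx":0,"ry":0,"rz":0},{"grip":0.065,"tx":0,"ty":0,"tz":0,"rx":0,"ry":0,"rz":0}]'; python3 dl.py .4622 -.1914 .125 4.446
```

```text
clock: 34.15
tool_pos: [0.46, -0.1954, 0.219]
orientation: [-0.0, 0.074, 0.997, -0.0]
contact_force: [0.4, -0.0, 0.1]
grip_width: 0.0648
gripper_force: 0.0
clock: 35.35
tool_pos: [0.4604, -0.195, 0.2191]
orientation: [-0.0, -0.603, 0.798, 0.0]
contact_force: [0.8, 0.1, 0.5]
grip_width: 0.065
gripper_force: 0.0
t35.4 pos [ 0.4604 -0.195   0.2191] F [0.8 0.1 0.5] T [-0.04 -0.    0.02] w 0.0650 q1,q6 [-0.53 -1.83] phi -1.848
tool delta [-0.0039 -0.0008  0.0941] rot [ 0.0001 -0.     -0.011 ] post-rot delta [-0.0039 -0.0008  0.0941]
```

```bash
python3 -m crank '[{"grip":0.065,"tx":-0.004,"ty":-0.001,"tz":0.04,"rx":0,"ry":0,"rz":0},{"grip":0.065,"tx":0,"ty":0,"tz":0.035,"rx":0,"ry":0,"rz":0},{"grip":0.065,"tx":0,"ty":0,"tz":0.019,"rx":0,"ry":0,"rz":0},{"grip":0.065,"tx":0,"ty":0,"tz":0,"rx":0,"ry":0,"rz":0},{"grip":0.065,"tx":0,"ty":0,"tz":0,"rx":0,"ry":0,"rz":0},{"grip":0.065,"tx":0,"ty":0,"tz":0,"rx":0,"ry":0,"rz":0}]'; python3 dl.py .4622 -.1914 .125 4.446; python3 -m crank '[{"grip":0,"tx":0,"ty":0,"tz":0,"rx":0,"ry":0,"rz":0},{"grip":0,"tx":0,"ty":0,"tz":0,"rx":0,"ry":0,"rz":0},{"grip":0,"tx":0,"ty":0,"tz":0,"rx":0,"ry":0,"rz":0},{"grip":0,"tx":0,"ty":0,"tz":0,"rx":0,"ry":0,"rz":0}]'; python3 dl.py .4622 -.1914 .125 4.446
```

```text
clock: 35.95
tool_pos: [0.4641, -0.1914, 0.1273]
orientation: [0.001, -0.604, 0.797, -0.002]
contact_force: [-0.2, -0.0, 0.3]
grip_width: 0.0649
gripper_force: 0.0
t36.0 pos [ 0.4641 -0.1914  0.1273] F [-0.2 -0.   0.3] T [ 0.03 -0.03  0.03] w 0.0649 q1,q6 [-0.52 -1.82] phi -1.845
tool delta [0.0005 0.0018 0.0022] rot [-0.0035 -0.0007 -0.0075] post-rot delta [0.0005 0.0018 0.0023]
clock: 36.35
tool_pos: [0.4628, -0.1908, 0.1275]
orientation: [-0.0, -0.604, 0.797, -0.001]
contact_force: [-4.3, 1.3, 6.5]
grip_width: 0.0357
gripper_force: 59.2
t36.4 pos [ 0.4628 -0.1908  0.1275] F [-4.3  1.3  6.5] T [ 0.23  0.78 -0.02] w 0.0357 q1,q6 [-0.52 -1.82] phi -1.844
tool delta [0.0007 0.0004 0.0025] rot [-0.0008 -0.0011 -0.0068] post-rot delta [0.0007 0.0004 0.0025]
```

```bash
python3 -m crank '[{"grip":0,"tx":0,"ty":0.0013,"tz":0,"rx":0,"ry":0,"rz":0},{"grip":0,"tx":0,"ty":0,"tz":0.0004,"rx":0,"ry":0,"rz":0.14},{"grip":0,"tx":0,"ty":0,"tz":0.0004,"rx":0,"ry":0,"rz":0.14},{"grip":0,"tx":0,"ty":0,"tz":0.0004,"rx":0,"ry":0,"rz":0.14},{"grip":0,"tx":0,"ty":0,"tz":0.0004,"rx":0,"ry":0,"rz":0.14},{"grip":0,"tx":0,"ty":0,"tz":0.0004,"rx":0,"ry":0,"rz":0.14},{"grip":0,"tx":0,"ty":0,"tz":0.0004,"rx":0,"ry":0,"rz":0.14},{"grip":0,"tx":0,"ty":0,"tz":0.0004,"rx":0,"ry":0,"rz":0.14},{"grip":0,"tx":0,"ty":0,"tz":0.0004,"rx":0,"ry":0,"rz":0.14},{"grip":0,"tx":0,"ty":0,"tz":0.0004,"rx":0,"ry":0,"rz":0.14},{"grip":0,"tx":0,"ty":0,"tz":0.0004,"rx":0,"ry":0,"rz":0.14},{"grip":0,"tx":0,"ty":0,"tz":0,"rx":0,"ry":0,"rz":0},{"grip":0,"tx":0,"ty":0,"tz":0,"rx":0,"ry":0,"rz":0}]'; python3 dl.py .4622 -.1914 .125 3.039
```

```text
clock: 37.65
tool_pos: [0.463, -0.1914, 0.1233]
orientation: [0.002, 0.05, 0.999, -0.001]
contact_force: [0.2, -1.1, 5.9]
grip_width: 0.0352
gripper_force: 59.6
t37.6 pos [ 0.463  -0.1914  0.1233] F [ 0.2 -1.1  5.9] T [-0.38 -0.02 -0.07] w 0.0352 q1,q6 [-0.53 -0.43] phi 3.042
tool delta [ 0.0008 -0.0001 -0.0017] rot [-0.0026  0.0039  0.0031] post-rot delta [ 0.0008 -0.0001 -0.0017]
```

```bash
python3 -m crank '[{"grip":0,"tx":0,"ty":0,"tz":0.0004,"rx":0,"ry":0,"rz":0.14},{"grip":0,"tx":0,"ty":0,"tz":0.0004,"rx":0,"ry":0,"rz":0.14},{"grip":0,"tx":0,"ty":0,"tz":0.0004,"rx":0,"ry":0,"rz":0.14},{"grip":0,"tx":0,"ty":0,"tz":0.0004,"rx":0,"ry":0,"rz":0.14},{"grip":0,"tx":0,"ty":0,"tz":0.0004,"rx":0,"ry":0,"rz":0.14},{"grip":0,"tx":0,"ty":0,"tz":0.0004,"rx":0,"ry":0,"rz":0.14},{"grip":0,"tx":0,"ty":0,"tz":0.0004,"rx":0,"ry":0,"rz":0.14},{"grip":0,"tx":0,"ty":0,"tz":0.0004,"rx":0,"ry":0,"rz":0.14},{"grip":0,"tx":0,"ty":0,"tz":0.0004,"rx":0,"ry":0,"rz":0.14},{"grip":0,"tx":0,"ty":0,"tz":0.0004,"rx":0,"ry":0,"rz":0.14},{"grip":0,"tx":0,"ty":0,"tz":0.0004,"rx":0,"ry":0,"rz":0.14},{"grip":0,"tx":0,"ty":0,"tz":0,"rx":0,"ry":0,"rz":0},{"grip":0,"tx":0,"ty":0,"tz":0,"rx":0,"ry":0,"rz":0}]'; python3 dl.py .4622 -.1914 .125 1.502
```

```text
clock: 38.95
tool_pos: [0.4624, -0.1918, 0.1187]
orientation: [0.002, 0.731, 0.682, -0.001]
contact_force: [-2.1, -3.0, 6.0]
grip_width: 0.0351
gripper_force: 59.7
t39.0 pos [ 0.4624 -0.1918  0.1187] F [-2.1 -3.   6. ] T [-0.52  0.4  -0.11] w 0.0351 q1,q6 [-0.53  1.11] phi 1.502
tool delta [ 0.0004 -0.0002 -0.0063] rot [ 0.0023  0.0037 -0.0002] post-rot delta [ 0.0004 -0.0002 -0.0063]
```

```bash
python3 -m crank '[{"grip":0,"tx":0,"ty":0,"tz":0.0004,"rx":0,"ry":0,"rz":0.12},{"grip":0,"tx":0,"ty":0,"tz":0.0004,"rx":0,"ry":0,"rz":0.12},{"grip":0,"tx":0,"ty":0,"tz":0,"rx":0,"ry":0,"rz":0},{"grip":0,"tx":0,"ty":0,"tz":0,"rx":0,"ry":0,"rz":0}]'; python3 dl.py;python3 -m crank '[{"grip":0,"tx":0,"ty":0,"tz":0.0004,"rx":0,"ry":0,"rz":0.1},{"grip":0,"tx":0,"ty":0,"tz":0.0004,"rx":0,"ry":0,"rz":0.1},{"grip":0,"tx":0,"ty":0,"tz":0,"rx":0,"ry":0,"rz":0},{"grip":0,"tx":0,"ty":0,"tz":0,"rx":0,"ry":0,"rz":0}]'; python3 dl.py
```

```text
clock: 39.35
tool_pos: [0.4623, -0.1918, 0.1179]
orientation: [0.002, 0.808, 0.59, -0.0]
contact_force: [-1.3, -2.2, 6.0]
grip_width: 0.0356
gripper_force: 59.7
t39.4 pos [ 0.4623 -0.1918  0.1179] F [-1.3 -2.2  6. ] T [-0.48  0.46 -0.12] w 0.0356 q1,q6 [-0.53  1.35] phi 1.262
clock: 39.75
tool_pos: [0.4622, -0.1917, 0.1173]
orientation: [0.002, 0.862, 0.506, -0.0]
contact_force: [-2.2, -2.8, 7.5]
grip_width: 0.0354
gripper_force: 59.8
t39.8 pos [ 0.4622 -0.1917  0.1173] F [-2.2 -2.8  7.5] T [-0.41  0.57 -0.07] w 0.0354 q1,q6 [-0.53  1.55] phi 1.062
```

```bash
for i in 1; do python3 -m crank '[{"grip":0,"tx":0,"ty":0,"tz":0.0003,"rx":0,"ry":0,"rz":0.08},{"grip":0,"tx":0,"ty":0,"tz":0,"rx":0,"ry":0,"rz":0},{"grip":0,"tx":0,"ty":0,"tz":0,"rx":0,"ry":0,"rz":0}]' >/dev/null; python3 dl.py; done; python3 -m crank '[{"grip":0,"tx":0,"ty":0,"tz":0.0003,"rx":0,"ry":0,"rz":0.08},{"grip":0,"tx":0,"ty":0,"tz":0,"rx":0,"ry":0,"rz":0},{"grip":0,"tx":0,"ty":0,"tz":0,"rx":0,"ry":0,"rz":0}]' >/dev/null; python3 dl.py; python3 -m crank '[{"grip":0,"tx":0,"ty":0,"tz":0.0002,"rx":0,"ry":0,"rz":0.08},{"grip":0,"tx":0,"ty":0,"tz":0,"rx":0,"ry":0,"rz":0},{"grip":0,"tx":0,"ty":0,"tz":0,"rx":0,"ry":0,"rz":0}]' >/dev/null; python3 dl.py
```

```text
t40.0 pos [ 0.4621 -0.1917  0.1171] F [-2.8 -2.7  8.2] T [-0.36  0.59 -0.09] w 0.0356 q1,q6 [-0.53  1.63] phi 0.982
t40.4 pos [ 0.4621 -0.1917  0.1169] F [-3.  -2.8  8.2] T [-0.35  0.67 -0.13] w 0.0352 q1,q6 [-0.53  1.71] phi 0.902
t40.6 pos [ 0.4621 -0.1917  0.1168] F [-2.7 -1.6  9.2] T [-0.26  0.71 -0.1 ] w 0.0351 q1,q6 [-0.53  1.79] phi 0.822
```

```bash
python3 -m crank '[{"grip":0,"tx":0,"ty":0,"tz":0.0002,"rx":0,"ry":0,"rz":0.08},{"grip":0,"tx":0,"ty":0,"tz":0,"rx":0,"ry":0,"rz":0},{"grip":0,"tx":0,"ty":0,"tz":0,"rx":0,"ry":0,"rz":0}]' >/dev/null; python3 dl.py; python3 -m crank '[{"grip":0,"tx":0,"ty":0,"tz":0.0002,"rx":0,"ry":0,"rz":0.08},{"grip":0,"tx":0,"ty":0,"tz":0,"rx":0,"ry":0,"rz":0},{"grip":0,"tx":0,"ty":0,"tz":0,"rx":0,"ry":0,"rz":0}]' >/dev/null; python3 dl.py; python3 -m crank '[{"grip":0,"tx":0,"ty":0,"tz":0.0002,"rx":0,"ry":0,"rz":0.08},{"grip":0,"tx":0,"ty":0,"tz":0,"rx":0,"ry":0,"rz":0},{"grip":0,"tx":0,"ty":0,"tz":0,"rx":0,"ry":0,"rz":0}]' >/dev/null; python3 dl.py
```

```text
t41.0 pos [ 0.4621 -0.1916  0.1168] F [-2.7 -1.4  8.1] T [-0.26  0.8  -0.08] w 0.0353 q1,q6 [-0.53  1.87] phi 0.742
t41.2 pos [ 0.462  -0.1916  0.1167] F [-3.7 -1.6  9.4] T [-0.17  0.87 -0.01] w 0.0357 q1,q6 [-0.53  1.95] phi 0.662
t41.5 pos [ 0.462  -0.1916  0.1167] F [-2.9 -1.4  9.8] T [-0.14  0.87  0.04] w 0.0351 q1,q6 [-0.53  2.03] phi 0.582
```

```bash
cat >> dl.py <<'E'
print("tau",o["joint_torque"].round(2),"gf %.1f"%o["gripper_force"])
E
python3 -m crank '[{"grip":0,"tx":0,"ty":0,"tz":0.0002,"rx":0,"ry":0,"rz":0.1},{"grip":0,"tx":0,"ty":0,"tz":0,"rx":0,"ry":0,"rz":0}]' >/dev/null; python3 dl.py; python3 - <<'E'
from h import *
d=cam("scene");a=cv2.resize(d["frame"][170:310,310:470,::-1],None,fx=4,fy=4,interpolation=cv2.INTER_CUBIC);cv2.imwrite("pics/s5.png",a)
E
```

```text
t41.8 pos [ 0.462  -0.1915  0.1166] F [-3.1 -1.6 10.9] T [-0.1   0.98  0.06] w 0.0351 q1,q6 [-0.53  2.13] phi 0.481
tau [  1.38 -26.29  27.87  -1.36   0.89   0.32] gf 60.2
```

View pics/s5.png

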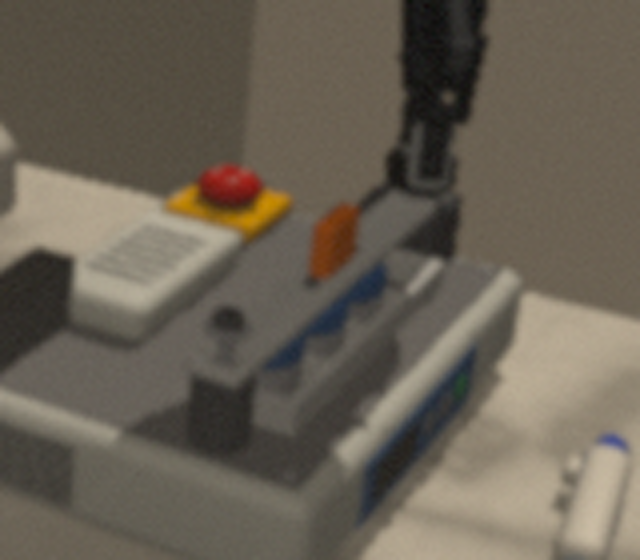

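```bash
python3 -m crank '[{"grip":0.065,"tx":0,"ty":0,"tz":0,"rx":0,"ry":0,"rz":0},{"grip":0.065,"tx":0,"ty":0,"tz":0,"rx":0,"ry":0,"rz":0},{"grip":0.065,"tx":0,"ty":0,"tz":0,"rx":0,"ry":0,"rz":0},{"grip":0.065,"tx":0,"ty":0,"tz":0,"rx":0,"ry":0,"rz":-0.145},{"grip":0.065,"tx":0,"ty":0,"tz":0,"rx":0,"ry":0,"rz":-0.145},{"grip":0.065,"tx":0,"ty":0,"tz":0,"rx":0,"ry":0,"rz":-0.145},{"grip":0.065,"tx":0,"ty":0,"tz":0,"rx":0,"ry":0,"rz":-0.145},{"grip":0.065,"tx":0,"ty":0,"tz":0,"rx":0,"ry":0,"rz":-0.145},{"grip":0.065,"tx":0,"ty":0,"tz":0,"rx":0,"ry":0,"rz":-0.145},{"grip":0.065,"tx":0,"ty":0,"tz":0,"rx":0,"ry":0,"rz":0},{"grip":0.065,"tx":0,"ty":0,"tz":0,"rx":0,"ry":0,"rz":0}]';python3 dl.py .462 -.1915 .1165 1.351
```

```text
clock: 42.9
tool_pos: [0.4616, -0.1899, 0.1132]
orientation: [-0.0, 0.782, 0.624, 0.0]
contact_force: [-0.9, -0.4, 0.7]
grip_width: 0.0652
gripper_force: 0.0
t42.9 pos [ 0.4616 -0.1899  0.1132] F [-0.9 -0.4  0.7] T [ 0.03 -0.01  0.03] w 0.0652 q1,q6 [-0.53  1.27] phi 1.347
tool delta [-0.0014  0.0008 -0.0033] rot [-0.0006 -0.0006 -0.0039] post-rot delta [-0.0014  0.0008 -0.0033]
tau [ 0.000e+00 -3.139e+01  3.184e+01  1.000e-02  0.000e+00 -3.000e-02] gf 0.0
```

```bash
python3 -m crank '[{"grip":0.065,"tx":-0.0014,"ty":0.0008,"tz":-0.002,"rx":0,"ry":0,"rz":0},{"grip":0,"tx":0,"ty":0,"tz":0,"rx":0,"ry":0,"rz":0},{"grip":0,"tx":0,"ty":0,"tz":0,"rx":0,"ry":0,"rz":0},{"grip":0,"tx":0,"ty":0,"tz":0,"rx":0,"ry":0,"rz":0},{"grip":0,"tx":0,"ty":0,"tz":0,"rx":0,"ry":0,"rz":0}]' >/dev/null;python3 dl.py; python3 -m crank '[{"grip":0,"tx":0,"ty":0,"tz":0,"rx":0,"ry":0,"rz":0.07},{"grip":0,"tx":0,"ty":0,"tz":0,"rx":0,"ry":0,"rz":0},{"grip":0,"tx":0,"ty":0,"tz":0,"rx":0,"ry":0,"rz":0}]' >/dev/null; python3 dl.py; python3 -m crank '[{"grip":0,"tx":0,"ty":0,"tz":0,"rx":0,"ry":0,"rz":0.07},{"grip":0,"tx":0,"ty":0,"tz":0,"rx":0,"ry":0,"rz":0},{"grip":0,"tx":0,"ty":0,"tz":0,"rx":0,"ry":0,"rz":0}]' >/dev/null; python3 dl.py;python3 -m crank '[{"grip":0,"tx":0,"ty":0,"tz":0,"rx":0,"ry":0,"rz":0.1},{"grip":0,"tx":0,"ty":0,"tz":0,"rx":0,"ry":0,"rz":0},{"grip":0,"tx":0,"ty":0,"tz":0,"rx":0,"ry":0,"rz":0}]' >/dev/null; python3 dl.py
```

```text
t43.4 pos [ 0.4623 -0.1919  0.1163] F [-0.5  1.   3.3] T [ 0.14  0.3  -0.02] w 0.0351 q1,q6 [-0.53  1.26] phi 1.349
tau [ 5.000e-02 -2.978e+01  3.071e+01 -6.000e-01  9.000e-02 -1.000e-02] gf 59.6
t43.7 pos [ 0.4623 -0.1919  0.1163] F [-1.4  0.3  6.3] T [0.14 0.43 0.06] w 0.0352 q1,q6 [-0.53  1.33] phi 1.281
tau [  0.07 -29.08  30.25  -0.88   0.19   0.12] gf 59.9
t44.0 pos [ 0.4622 -0.1919  0.1162] F [-2.2  0.1  5.3] T [0.12 0.49 0.16] w 0.0355 q1,q6 [-0.53  1.4 ] phi 1.211
tau [  0.06 -29.06  30.26  -0.91   0.2    0.14] gf 59.9
t44.3 pos [ 0.4622 -0.1919  0.1163] F [-2.4  0.2  4.3] T [0.09 0.5  0.37] w 0.0352 q1,q6 [-0.53  1.5 ] phi 1.111
tau [ -0.1  -29.08  30.31  -0.93   0.25   0.38] gf 59.9
```

```bash
python3 -m crank '[{"grip":0,"tx":0,"ty":0,"tz":0,"rx":0,"ry":0,"rz":0.1},{"grip":0,"tx":0,"ty":0,"tz":0,"rx":0,"ry":0,"rz":0},{"grip":0,"tx":0,"ty":0,"tz":0,"rx":0,"ry":0,"rz":0}]' >/dev/null; python3 dl.py;python3 -m crank '[{"grip":0,"tx":0,"ty":0,"tz":0,"rx":0,"ry":0,"rz":0.1},{"grip":0,"tx":0,"ty":0,"tz":0,"rx":0,"ry":0,"rz":0},{"grip":0,"tx":0,"ty":0,"tz":0,"rx":0,"ry":0,"rz":0}]' >/dev/null; python3 dl.py;python3 -m crank '[{"grip":0,"tx":0,"ty":0,"tz":0,"rx":0,"ry":0,"rz":0.1},{"grip":0,"tx":0,"ty":0,"tz":0,"rx":0,"ry":0,"rz":0},{"grip":0,"tx":0,"ty":0,"tz":0,"rx":0,"ry":0,"rz":0}]' >/dev/null; python3 dl.py
```

```text
t44.6 pos [ 0.4614 -0.193   0.1162] F [-3.8 -2.2  6.1] T [-0.5   0.97  0.64] w 0.0355 q1,q6 [-0.53  1.6 ] phi 1.012
tau [  1.21 -29.06  30.4   -1.09   1.29   0.65] gf 60.1
t44.9 pos [ 0.4599 -0.1946  0.1161] F [-7.7 -5.8  5.8] T [-1.23  1.76  0.26] w 0.0354 q1,q6 [-0.53  1.7 ] phi 0.909
tau [  3.8  -28.88  30.62  -1.62   2.7    0.24] gf 60.4
t45.2 pos [ 0.4581 -0.1958  0.1161] F [-11.4  -8.5   7.7] T [-1.73  2.59  0.08] w 0.0352 q1,q6 [-0.53  1.8 ] phi 0.807
tau [  6.   -28.35  30.92  -2.54   3.97   0.04] gf 59.9
```

Torque rose to 0.65 Nm, then the pads slipped, so the knob is tight. I release and check.

```bash
python3 -m crank '[{"grip":0.07,"tx":0,"ty":0,"tz":0,"rx":0,"ry":0,"rz":0},{"grip":0.07,"tx":0,"ty":0,"tz":0,"rx":0,"ry":0,"rz":0},{"grip":0.07,"tx":0,"ty":0,"tz":0,"rx":0,"ry":0,"rz":0},{"grip":0.07,"tx":0,"ty":0,"tz":0,"rx":0,"ry":0,"rz":0},{"grip":0.07,"tx":0,"ty":0,"tz":-0.03,"rx":0,"ry":0,"rz":0},{"grip":0.07,"tx":0,"ty":0,"tz":-0.03,"rx":0,"ry":0,"rz":0},{"grip":0.07,"tx":0,"ty":0,"tz":0,"rx":0,"ry":0,"rz":-0.145},{"grip":0.07,"tx":0,"ty":0,"tz":0,"rx":0,"ry":0,"rz":-0.145},{"grip":0.07,"tx":0,"ty":0,"tz":0,"rx":0,"ry":0,"rz":-0.145},{"grip":0.07,"tx":0,"ty":0,"tz":0,"rx":0,"ry":0,"rz":-0.145},{"grip":0.07,"tx":0,"ty":0,"tz":0,"rx":0,"ry":0,"rz":-0.145},{"grip":0.07,"tx":0.05,"ty":0,"tz":-0.01,"rx":0,"ry":0,"rz":0},{"grip":0.07,"tx":0.05,"ty":0,"tz":-0.01,"rx":0,"ry":0,"rz":0},{"grip":0.07,"tx":0.05,"ty":0,"tz":0,"rx":0,"ry":0,"rz":0},{"grip":0.07,"tx":0.05,"ty":0,"tz":0,"rx":0,"ry":0,"rz":0},{"grip":0.07,"tx":0.05,"ty":0,"tz":0,"rx":0,"ry":0,"rz":0},{"grip":0.07,"tx":0.05,"ty":0,"tz":0,"rx":0,"ry":0,"rz":0},{"grip":0.07,"tx":0.05,"ty":0,"tz":0,"rx":0,"ry":0,"rz":0},{"grip":0.07,"tx":0,"ty":0,"tz":0,"rx":0,"ry":0,"rz":0}]'; python3 dl.py .5725 -.184 .19 1.571;  python3 - <<'E'
from h import *
np.set_printoptions(precision=4,suppress=True)
d=cam("top");P=dep(d)
a=cv2.resize(d["frame"][225:335,300:460,::-1],None,fx=4.5,fy=4.5,interpolation=cv2.INTER_CUBIC);cv2.imwrite("pics/t6.png",a)
for v,u in [(292,340),(292,356),(293,400),(294,415),(293,438)]: print(u,v,P[v-1:v+2,u-1:u+2].reshape(-1,3).mean(0))
m=(P[...,2]>.118)&(P[...,2]<.15);m[:275]=0;m[315:]=0;m[:,:425]=0;m[:,460:]=0
q=P[m];print(np.median(q,0),np.percentile(q[:,2],[50,80,95]))
for c,ar,mm in blobs(d,(7,170,120),(18,255,255),40): print(c,ray(d,*c,.135))
E
```

```text
clock: 47.1
tool_pos: [0.4741, 0.1621, 0.195]
orientation: [-0.001, 0.717, 0.697, 0.001]
contact_force: [0.1, -0.9, -0.2]
grip_width: 0.0698
gripper_force: 0.0
t47.1 pos [0.4741 0.1621 0.195 ] F [ 0.1 -0.9 -0.2] T [-0.04 -0.03 -0.03] w 0.0698 q1,q6 [0.19 1.79] phi 1.544
tool delta [-0.3433  0.1078  0.0039] rot [ 0.0001 -0.0032 -0.0273] post-rot delta [-0.3461  0.0983  0.005 ]
tau [  1.67 -31.15  32.44  -0.21   0.4    0.29] gf 0.0
340 292 [0.4666 0.0093 0.1045]
356 292 [ 0.4666 -0.0236  0.104 ]
400 293 [ 0.4643 -0.1142  0.1044]
415 294 [ 0.4621 -0.145   0.1047]
438 293 [ 0.462  -0.1858  0.1289]
[ 0.4601 -0.1886  0.127 ] [0.127  0.1286 0.1298]
[380.8602 291.9677] [ 0.4638 -0.0701  0.135 ]
[128.6239 373.8892] [0.3092 0.4162 0.135 ]
```

View pics/t6.png

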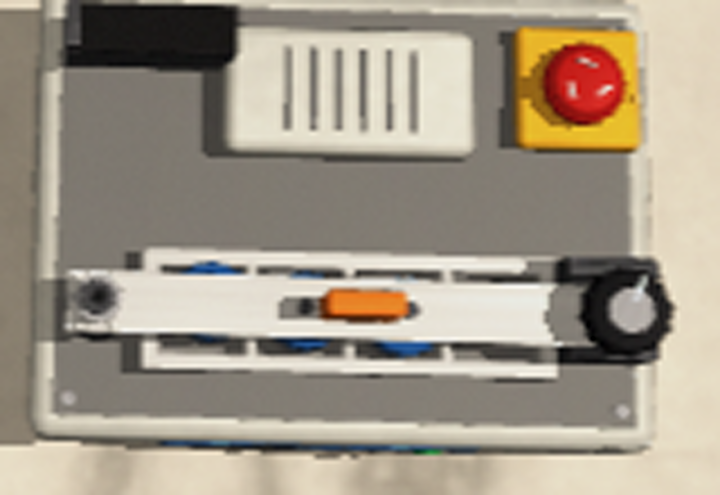

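The bar is flat and the knob top is at 0.1286, so the knob is fully down. The jars are in their pockets and the button is down at crop pixel (585,85). I go to the button.

```bash
python3 -m crank '[{"grip":0.065,"tx":-0.0381,"ty":0.012,"tz":0,"rx":0,"ry":0,"rz":-0.027},{"grip":0.065,"tx":-0.0384,"ty":0.011,"tz":0,"rx":0,"ry":0,"rz":0},{"grip":0.065,"tx":-0.0384,"ty":0.011,"tz":0,"rx":0,"ry":0,"rz":0},{"grip":0.065,"tx":-0.0384,"ty":0.011,"tz":0,"rx":0,"ry":0,"rz":0},{"grip":0.065,"tx":-0.0384,"ty":0.011,"tz":0,"rx":0,"ry":0,"rz":0},{"grip":0.065,"tx":-0.0384,"ty":0.011,"tz":0,"rx":0,"ry":0,"rz":0},{"grip":0.065,"tx":-0.0384,"ty":0.011,"tz":0,"rx":0,"ry":0,"rz":0},{"grip":0.065,"tx":-0.0384,"ty":0.011,"tz":0,"rx":0,"ry":0,"rz":0},{"grip":0.065,"tx":-0.0384,"ty":0.011,"tz":0,"rx":0,"ry":0,"rz":0},{"grip":0.065,"tx":0,"ty":0,"tz":0.04,"rx":0,"ry":0,"rz":0},{"grip":0.065,"tx":0,"ty":0,"tz":0.04,"rx":0,"ry":0,"rz":0},{"grip":0.065,"tx":0,"ty":0,"tz":0,"rx":0,"ry":0,"rz":0},{"grip":0.065,"tx":0,"ty":0,"tz":0,"rx":0,"ry":0,"rz":0},{"grip":0.065,"tx":0,"ty":0,"tz":0,"rx":0,"ry":0,"rz":0}]'; python3 dl.py .5725 -.184 .077 1.571
```

```text
clock: 48.55
tool_pos: [0.5722, -0.1915, 0.1186]
orientation: [0.002, 0.71, 0.704, 0.001]
contact_force: [0.2, -1.1, 0.3]
grip_width: 0.0647
gripper_force: 0.0
t48.5 pos [ 0.5722 -0.1915  0.1186] F [ 0.2 -1.1  0.3] T [-0.06 -0.02 -0.01] w 0.0647 q1,q6 [-0.43  1.15] phi 1.561
tool delta [0.0076 0.     0.0416] rot [ 0.0048  0.0021 -0.0097] post-rot delta [0.0075 0.0003 0.0416]
tau [-2.000e-01 -3.979e+01  3.047e+01  7.000e-02 -1.000e-02 -0.000e+00] gf 0.0
```

```bash
python3 -m crank '[{"grip":0.065,"tx":0.0075,"ty":0,"tz":0.02,"rx":0,"ry":0,"rz":0},{"grip":0.065,"tx":0,"ty":0,"tz":0.021,"rx":0,"ry":0,"rz":0},{"grip":0.065,"tx":0,"ty":0,"tz":0,"rx":0,"ry":0,"rz":0},{"grip":0.065,"tx":0,"ty":0,"tz":0,"rx":0,"ry":0,"rz":0}]'; python3 dl.py .5725 -.184 .077 1.571;  python3 -m crank '[{"grip":0,"tx":0,"ty":0,"tz":0,"rx":0,"ry":0,"rz":0},{"grip":0,"tx":0,"ty":0,"tz":0,"rx":0,"ry":0,"rz":0},{"grip":0,"tx":0,"ty":0,"tz":0,"rx":0,"ry":0,"rz":0},{"grip":0,"tx":0,"ty":0,"tz":0,"rx":0,"ry":0,"rz":0}]'; python3 dl.py
```

```text
clock: 48.95
tool_pos: [0.5721, -0.1834, 0.077]
orientation: [0.002, 0.71, 0.704, 0.001]
contact_force: [-0.2, 0.3, 1.8]
grip_width: 0.0649
gripper_force: 0.0
t49.0 pos [ 0.5721 -0.1834  0.077 ] F [-0.2  0.3  1.8] T [-0.02 -0.03  0.04] w 0.0649 q1,q6 [-0.42  1.16] phi 1.562
tool delta [-0.0006  0.0004 -0.    ] rot [ 0.0036  0.0015 -0.0091] post-rot delta [-0.0006  0.0004 -0.    ]
tau [ 6.000e-02 -4.053e+01  3.071e+01  2.000e-02  0.000e+00 -0.000e+00] gf 0.0
clock: 49.35
tool_pos: [0.5745, -0.1837, 0.0781]
orientation: [0.004, 0.71, 0.704, 0.003]
contact_force: [5.1, 1.5, 6.0]
grip_width: 0.0374
gripper_force: 59.9
t49.4 pos [ 0.5745 -0.1837  0.0781] F [5.1 1.5 6. ] T [ 0.21 -1.02  0.06] w 0.0374 q1,q6 [-0.42  1.16] phi 1.562
tau [-1.470e+00 -3.726e+01  2.651e+01  1.680e+00 -8.600e-01  2.000e-02] gf 59.9
```

Gripped. I relieve the offset, then twist clockwise 0.8 rad.

```bash
python3 -m crank '[{"grip":0,"tx":0,"ty":0.0025,"tz":0,"rx":0,"ry":0,"rz":0.1},{"grip":0,"tx":0,"ty":0,"tz":0,"rx":0,"ry":0,"rz":0.14},{"grip":0,"tx":0,"ty":0,"tz":0,"rx":0,"ry":0,"rz":0.14},{"grip":0,"tx":0,"ty":0,"tz":0,"rx":0,"ry":0,"rz":0.14},{"grip":0,"tx":0,"ty":0,"tz":0,"rx":0,"ry":0,"rz":0.14},{"grip":0,"tx":0,"ty":0,"tz":0,"rx":0,"ry":0,"rz":0.12},{"grip":0,"tx":0,"ty":0,"tz":0,"rx":0,"ry":0,"rz":0},{"grip":0,"tx":0,"ty":0,"tz":0,"rx":0,"ry":0,"rz":0}]'; python3 dl.py; python3 -m crank '[{"grip":0,"tx":0,"ty":0,"tz":-0.003,"rx":0,"ry":0,"rz":0},{"grip":0,"tx":0,"ty":0,"tz":-0.003,"rx":0,"ry":0,"rz":0},{"grip":0,"tx":0,"ty":0,"tz":-0.001,"rx":0,"ry":0,"rz":0},{"grip":0,"tx":0,"ty":0,"tz":0,"rx":0,"ry":0,"rz":0},{"grip":0,"tx":0,"ty":0,"tz":0,"rx":0,"ry":0,"rz":0},{"grip":0,"tx":0,"ty":0,"tz":0,"rx":0,"ry":0,"rz":0}]'; python3 dl.py
```

```text
clock: 50.15
tool_pos: [0.5772, -0.1848, 0.0806]
orientation: [0.004, 0.925, 0.381, 0.004]
contact_force: [2.1, -0.0, 12.9]
grip_width: 0.0376
gripper_force: 60.9
t50.1 pos [ 0.5772 -0.1848  0.0806] F [ 2.1 -0.  12.9] T [ 0.03 -0.3   0.13] w 0.0376 q1,q6 [-0.42  1.94] phi 0.782
tau [ -0.18 -33.28  23.99   0.87  -0.07   0.13] gf 60.9
clock: 50.75
tool_pos: [0.577, -0.1848, 0.0842]
orientation: [0.004, 0.925, 0.381, 0.003]
contact_force: [6.4, -2.0, 2.6]
grip_width: 0.0372
gripper_force: 60.7
t50.8 pos [ 0.577  -0.1848  0.0842] F [ 6.4 -2.   2.6] T [-0.18 -1.37  0.05] w 0.0372 q1,q6 [-0.42  1.94] phi 0.782
tau [ 1.000e-02 -3.913e+01  2.690e+01  2.680e+00 -3.700e-01  5.000e-02] gf 60.7
```

```bash
python3 -m crank '[{"grip":0.07,"tx":0,"ty":0,"tz":0,"rx":0,"ry":0,"rz":0},{"grip":0.07,"tx":0,"ty":0,"tz":0,"rx":0,"ry":0,"rz":0},{"grip":0.07,"tx":0,"ty":0,"tz":0,"rx":0,"ry":0,"rz":0},{"grip":0.07,"tx":0,"ty":0,"tz":0,"rx":0,"ry":0,"rz":0},{"grip":0.07,"tx":0,"ty":0,"tz":-0.03,"rx":0,"ry":0,"rz":0},{"grip":0.07,"tx":0,"ty":0,"tz":-0.04,"rx":0,"ry":0,"rz":0},{"grip":0.07,"tx":0,"ty":0,"tz":-0.04,"rx":0,"ry":0,"rz":0},{"grip":0.07,"tx":-0.02,"ty":-0.04,"tz":-0.01,"rx":0,"ry":0,"rz":0},{"grip":0.07,"tx":-0.04,"ty":0.02,"tz":0,"rx":0,"ry":0,"rz":0},{"grip":0.07,"tx":-0.04,"ty":0.02,"tz":0,"rx":0,"ry":0,"rz":0},{"grip":0.07,"tx":-0.04,"ty":0.02,"tz":0,"rx":0,"ry":0,"rz":0},{"grip":0.07,"tx":-0.04,"ty":0.02,"tz":0,"rx":0,"ry":0,"rz":0},{"grip":0.07,"tx":0,"ty":0,"tz":0,"rx":0,"ry":0,"rz":0},{"grip":0.07,"tx":0,"ty":0,"tz":0,"rx":0,"ry":0,"rz":0}]'; python3 - <<'E'
from h import *
np.set_printoptions(precision=4,suppress=True)
d=cam("scene")
cv2.imwrite("pics/s7.png",d["frame"][:,:,::-1])
for n in ("scene","top"):
  d=cam(n) ;P=dep(d)
  for c,ar,mm in blobs(d,(0,150,90),(6,255,255),80): print(n,c,ar,np.median(P[mm],0),np.percentile(P[mm][:,2],95))
E
```

```text
clock: 52.15
tool_pos: [0.4727, -0.3387, 0.2008]
orientation: [-0.001, 0.925, 0.38, 0.0]
contact_force: [-0.5, 0.3, 0.4]
grip_width: 0.0702
gripper_force: 0.0
scene [135.3131 205.2323] 198 [0.8858 0.2094 0.1715] 0.17848414588799869
scene [367.0606 213.2727] 99 [ 0.5688 -0.1765  0.095 ] 0.09818958597134894
scene [188.8125 237.6806] 144 [0.7934 0.1684 0.1118] 0.11350020448929839
top [249.1898  85.5463] 216 [0.8883 0.1954 0.1726] 0.17821805673092864
top [268.8613 139.5318] 173 [0.7972 0.1603 0.1106] 0.11383967900828851
top [ 56.329  158.8323] 155 [0.7865 0.6664 0.0208] 0.02689943395703937
top [109.1966 176.3162] 117 [0.7494 0.5476 0.0076] 0.011885244279377226
top [ 40.9885 208.2092] 349 [0.6633 0.6895 0.0113] 0.01712235108340274
top [430.0404 242.6188] 223 [ 0.5715 -0.184   0.094 ] 0.09763460730764736
```

View pics/s7.png

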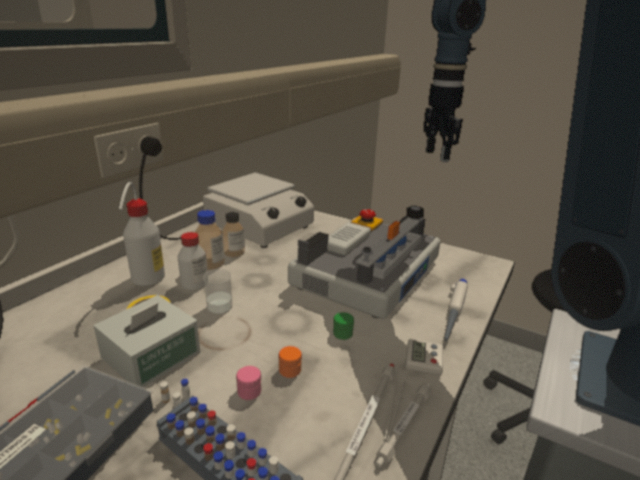

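The button is up (same image position and height as at the start), no blue jar is left on the bench, the beaker at (218,292) has not moved, and the arm is clear. I hand in.

```bash
python3 -c "
from station import arm
print(arm.sign_off())"
```

```text
the job is handed in; nothing more can be done
None
```

I handed the job in with three jars (all that were on the bench) in pockets, the bar clamped flat under the tightened knob, the stop button pressed first and popped up last, and the beaker untouched; the hand-in returned no verdict.

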